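# Charge the wax pot with the bench scoop and shut its lid

### The arm

A 7-joint arm with a two-finger parallel gripper is mounted at the origin on the work surface; the furniture and walls round the work are solid. World frame = base frame: x ahead of the robot, y to its left, z up, the work surface at z = 0. Lengths are in m, angles in rad, forces in N, time in s.
With the tool pointing down it reaches from about 0.4 to 0.85 m from the base axis. Payload 10.4 kg.
Tool frame: the origin (TCP) lies between the finger pads; the fingertips stand 17 mm ahead of it and the grasp point (between the pads) lies 2 mm behind it; x points along the fingers, y is the direction in which the jaws open and shut, and the axes are right-handed (so a half turn about x gives the same grasp; the last joint's range is limited). The gripper opens to 87 mm and grips with 3 to 60 N. Pads are 19 mm wide; open, the fingers measure 117 mm over their backs; the gripper's body (75 mm by 190 mm) begins 51 mm behind the grasp point.
Start: joints at [-1.203, 0.332, -0.065, 1.46, 0.022, 1.35, -0.088], TCP at [0.238, 0.578, 0.24] pointing down, gripper open.
Joint ranges: [-2.6, 2.6], [-0.5, 2.12], [-1.47, 1.34], [0.16, 2.42], [-1.27, 4.41], [0.06, 2.06], [-2.6, 2.6]. Speed limits (rad/s): [2.22, 2.22, 2.79, 2.79, 3.14, 3.14, 3.14].

### API

Orientations are given as a unit quaternion [x, y, z, w].
In Python, from bench import r, optics, close_job gives the robot as it stands.
- The arm moves only by the shell command python3 -m inch 'ROWS' [OPENING] [FORCE]. ROWS is JSON, a list of rows, each an object with "translation": the shift along the tool's x, y, z in cm, a list of three; "spin": the turn about the tool's x in degrees. In form: [{"translation": [tx, ty, tz], "spin": spin}, ...]. A call has 1 to 20 rows; each row shifts and turns the pose as measured when the row begins, along the tool's axes as they then stand; what a row does not reach is not made up. A row lasts 1/8 s, in which the tool goes at most 62.5 mm and 10.7 degrees, less where a joint would pass 70% of its speed; a pose out of reach is approached as far as the arm can. A call is refused whole if a number of a shift passes 6.25 or a number of a turn 10.7, either way. A call with a gripper value outside its range is refused whole. OPENING is the closure, from 0 (fully open) to 1 (shut), set as the call begins (- or left out, the last holds). The fingers move at their own pace and stop on an object; FORCE is the grip in N (left out, the last holds). Time passes only in rows, so rows that do not move let the fingers close. It gives the time, the measured TCP pose, the force and the opening at its end, in the units of the state.
- r.read_state(): the state, without advancing time (a new reading comes with each control period).
- optics.camera(name): name is "scene" or "side" or "wrist"; returns the picture (384x512x3 uint8, red, green, blue); there is no depth.
- optics.camera_model(name): a dict with "camera_matrix" (3x3 intrinsics, pixels), "dist" ([k1, k2, p1, p2, k3] as OpenCV has them; the pictures are not rectified), "world_from_camera" (4x4, takes a point from camera to world coordinates); the wrist camera has in their place "tool_from_camera" (4x4, takes a point from camera to tool coordinates, whose origin is the TCP and whose axes are the tool frame's). Camera axes: x right, y down, z forward; pixel columns grow to the right and rows downward; lengths in m; the calibration is good to about 2 mm. A picture is of the moment at which its call begins: read the wrist's pose just before it. camera_model takes no time and is no camera call.
- close_job(): hands the job in, once; it reports no verdict.
The state is a dict: "time": time; "joint_positions": joint angles; "joint_vel": joint speeds; "joint_torque": joint torques, N m; "ee_pos": TCP position; "eef_rot": TCP orientation; "ft_force": force on the tool from outside, world axes, zero at the start; "torque": the same for the moment, N m; "width": finger opening in m.
Only numpy, scipy, OpenCV 4.12 (cv2) and the standard library are available. Lean on these libraries where they do the work, as an engineer would, in place of code of your own. Each camera call takes 0.05 s, during which the arm holds its last target.

### The job

Load the melting pot: with the bench scoop, and without touching the wax with the fingers, scoop the wax lumps out of the tray and tip at least three of the four into the open pot, spilling none on the bench. Stand the scoop upright in the tray again and push the pot's lid shut, leaving the other things on the bench where they are.

Things in the scene. Friction and masses are not known exactly. Their poses are not given: they have to be found in the camera images.
- tray: Long open metal tray, 300 x 122 x 40 mm, walls 4 mm, floor top 4 mm above the bench; heavy, does not move. Origin: centre of its underside. +x runs along its length to the end wall by the wax (inner face at x = +146 mm). Inside width 114 mm.
- scoop: Flat-bottomed steel scoop, 0.29 kg, standing in the tray, open nose (+x) to the wax. Pan 104 mm wide at the mouth, 96 at the back, 2.5 mm thick. Origin: on the flat underside, 50 mm ahead of the back wall, 54 mm behind the thin lip. Back wall 46 mm high, sides falling to nothing at the lip. Handle rises from the back wall, leaning back (to -x) by 0.33 rad from vertical.
- scoop_grip (a point): Middle of the scoop's wooden grip, at (-75, 0, 114) mm in the scoop's frame. The grip is 16 mm thick along the scoop's y (flat sides for the fingers), 27 mm wide the other way, 96 mm long along the leaning handle, this point at mid-length; its top is 160 mm above the pan's underside.
- scoop_lip (a point): Middle of the scoop's front lip, at (54, 0, 0) mm in the scoop's frame.
- nugget0: One of four loose lumps of wax, set rounded domes 36 to 40 mm across and 32 to 35 mm high, undercut round a 20 mm flat base they rest on, 28 g, in the tray between the scoop's nose and the end wall. Origin: in its middle, 15 mm above its base. Pushed against the end wall they ride up over the lip; slippery, they slide at slopes above about 0.35 rad.
- nugget1: One of four loose lumps of wax, set rounded domes 36 to 40 mm across and 32 to 35 mm high, undercut round a 20 mm flat base they rest on, 28 g, in the tray between the scoop's nose and the end wall. Origin: in its middle, 15 mm above its base. Pushed against the end wall they ride up over the lip; slippery, they slide at slopes above about 0.35 rad.
- nugget2: One of four loose lumps of wax, set rounded domes 36 to 40 mm across and 32 to 35 mm high, undercut round a 20 mm flat base they rest on, 28 g, in the tray between the scoop's nose and the end wall. Origin: in its middle, 15 mm above its base. Pushed against the end wall they ride up over the lip; slippery, they slide at slopes above about 0.35 rad.
- nugget3: One of four loose lumps of wax, set rounded domes 36 to 40 mm across and 32 to 35 mm high, undercut round a 20 mm flat base they rest on, 28 g, in the tray between the scoop's nose and the end wall. Origin: in its middle, 15 mm above its base. Pushed against the end wall they ride up over the lip; slippery, they slide at slopes above about 0.35 rad.
- pot: Bench wax melting pot, a round 156 mm vessel, 112 mm high, fixed to the bench; thermostat box on its front (-x) side reaching to x = -113 mm, below 80 mm. Origin: centre of its underside. The lid's hinge is on its +x side. Inside: clear bore 137 mm, inner floor 33 mm above the bench.
- pot_mouth (a point): Centre of the pot's mouth, at the height of its rim (112 mm above the bench).
- lid_pivot (a point): Middle of the lid's hinge line, at (84, 0, 112) mm in the pot's frame; the hinge line runs along the pot's y.
- lid (a joint): Angle of the pot's lid, rad: 0 shut on the rim, 1.8 fully open at its stop, leaning back to +x of the pot. Swings freely, damped: below about 1.5 it falls shut, above 1.65 it falls open. Round, 159 mm across, up to 13 mm thick, with a black tab 30 mm wide, 8 mm thick on the edge opposite the hinge, ending 186 mm from it. Outer face smooth (away from the robot while open).
- mould_b: Bystander: brown rubber mould block 50 x 77 x 22 mm, left of the pot. Origin: centre of its underside.
- tape: Bystander: roll of tape lying flat, 58 mm across, 24 mm high, behind the gap between tray and pot. Origin: centre of its underside.
- spirit: Bystander: clear round bottle 66 mm across, 108 mm high, behind the tray. Origin: centre of its underside.
- cutters: Bystander: side cutters lying on the bench, 105 mm long, 12 mm high, left of the pot. Origin: centre of its underside.
- holder: Bystander: open holder with pliers standing in it, 60 x 75 mm, 115 mm high, on the side table left of the pot. Origin: centre of its underside.

How it is judged:
By the outcome, as a careful person would: the job done as asked, in the order asked, and still so for the second after the job is handed in, with the robot touching nothing.
It also fails if it takes over 64 s, if anything falls off the work surface, if the arm or the gripper's body presses on something with over 40 N, if the wrist force passes 120 N, or if a joint passes its speed limit or range.

## Working session

There is one attempt and no reset: what is moved stays moved. The work goes in short steps, Python scripts to look and compute and a shell command to move; the robot and the scene stay as the last step left them, time stands still between calls to the robot, and variables do not carry over. Pictures are saved under pics/ and viewed, and the job is handed in when it is done.

```bash
ls; mkdir -p pics; python3 - <<'E'
from bench import r, optics
import cv2, numpy as np
np.set_printoptions(precision=4,suppress=True)
for n in ("scene","side","wrist"):
    im=optics.camera(n); cv2.imwrite(f"pics/{n}0.png",im[:,:,::-1])
    m=optics.camera_model(n)
    for k,v in m.items(): print(n,k,np.array(v).tolist() if k!='x' else 0)
print(r.read_state())
E
```

```text
pics
scene camera_matrix [[400.1194292271499, 0.0, 255.96090518901792], [0.0, 400.1194292271499, 194.9420649380154], [0.0, 0.0, 1.0]]
scene dist [-0.051650546871411095, 0.0, 0.0, 0.0, 0.0]
scene world_from_camera [[0.885530180010185, -0.30033854304033264, 0.35444754175412113, -0.0067888319637517906], [-0.46451366059878696, -0.5593135280604197, 0.6865824323748178, -0.8527283872986962], [-0.007959862325700048, -0.7726351900431513, -0.6348003652320464, 0.9842761944193067], [0.0, 0.0, 0.0, 1.0]]
side camera_matrix [[400.23000840093175, 0.0, 258.4756556550709], [0.0, 400.23000840093175, 197.1651031583632], [0.0, 0.0, 1.0]]
side dist [-0.04892372625311173, 0.0, 0.0, 0.0, 0.0]
side world_from_camera [[-0.9991387875510412, 0.019257989109558886, -0.03675340890981407, 0.532348261422635], [0.04099981054646713, 0.5943976051023881, -0.8031254588068415, 1.095419923023913], [0.006379556896030613, -0.8039406799658803, -0.5946752763902403, 0.8387234502468279], [0.0, 0.0, 0.0, 1.0]]
wrist camera_matrix [[331.8748350623699, 0.0, 252.3210460364938], [0.0, 331.8748350623699, 186.30459003514153], [0.0, 0.
[... 192 characters left out ...]
0371, -7.170150092290972e-05, 0.0003836336978910281, -0.0009454628289381484], [-4.078951691615489e-05, 0.9583939440977323, 0.2854488505021652, -0.07973801807502072], [0.0, 0.0, 0.0, 1.0]]
{'time': 0.15, 'joint_positions': array([-1.2026,  0.3327, -0.0647,  1.4608,  0.0216,  1.3499, -0.0885]), 'joint_vel': array([ 0.001 , -0.0011,  0.0007, -0.0014,  0.0001, -0.0005, -0.0008]), 'joint_torque': array([  0.0005, -62.3635,   0.0245, -39.014 ,  -0.0613,   0.0373,
         0.0001]), 'ee_pos': array([0.2379, 0.5776, 0.2389]), 'eef_rot': array([ 0.1369,  0.6937, -0.1377,  0.6936]), 'ft_force': array([0.4757, 1.3009, 0.103 ]), 'torque': array([-0.0097, -0.06  ,  0.0067]), 'width': 0.08699891852729524}
```

View pics/scene0.png

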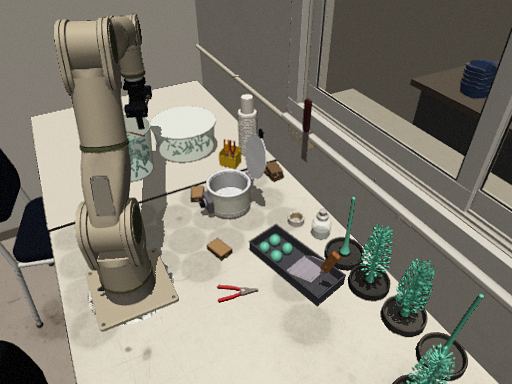

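View pics/side0.png

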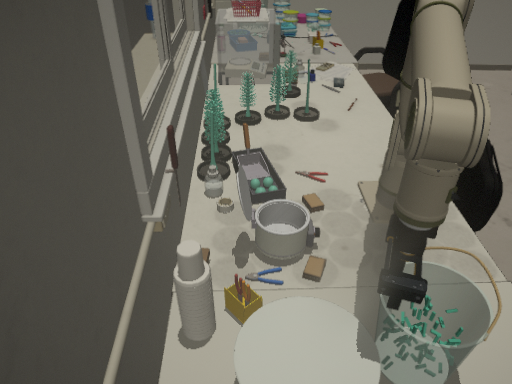

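View pics/wrist0.png

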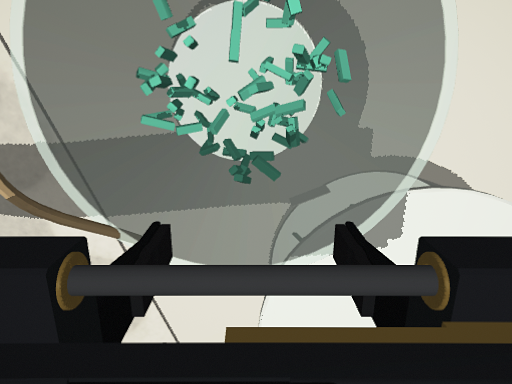

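The scene view shows the tray at about (297,262), with green lumps at (274,248) and the scoop handle at (333,260). The pot is at (229,193) with its lid open at (258,157). The side view shows the same items, and the wrist view shows only the bowl under the start pose. Next I'll enlarge the work area.

```bash
cat > h.py <<'E'
import cv2, numpy as np
from bench import r, optics
np.set_printoptions(precision=4,suppress=True)
def model(n):
    m=optics.camera_model(n); K=np.array(m["camera_matrix"]); d=np.array(m["dist"])
    if n=="wrist":
        from scipy.spatial.transform import Rotation as R
        s=r.read_state(); T=np.eye(4); T[:3,:3]=R.from_quat(s['eef_rot']).as_matrix(); T[:3,3]=s['ee_pos']
        return K,d,T@np.array(m["tool_from_camera"])
    return K,d,np.array(m["world_from_camera"])
def ray(mod,uv):
    K,d,T=mod
    p=cv2.undistortPoints(np.array([[uv]],float),K,d)[0,0]
    return T[:3,3],T[:3,:3]@np.array([p[0],p[1],1.])
def onz(mod,uv,z):
    o,v=ray(mod,uv); return o+v*(z-o[2])/v[2]
def proj(mod,P):
    K,d,T=mod; Ti=np.linalg.inv(T)
    return cv2.projectPoints(np.array(P,float).reshape(-1,1,3),cv2.Rodrigues(Ti[:3,:3])[0],Ti[:3,3],K,d)[0].reshape(-1,2)
def tri(m1,u1,m2,u2):
    o1,v1=ray(m1,u1);o2,v2=ray(m2,u2)
    A=np.stack([v1,-v2],1); t=np.linalg.lstsq(A,o2-o1,rcond=None)[0]
    a=o1+t[0]*v1;b=o2+t[1]*v2
    return (a+b)/2,np.linalg.norm(a-b)
def crop(im,x0,y0,x1,y1,s,name):
    cv2.imwrite(f"pics/{name}.png",cv2.resize(im[y0:y1,x0:x1,::-1],None,fx=s,fy=s,interpolation=cv2.INTER_CUBIC))
E
python3 - <<'E'
from h import *
a=cv2.imread("pics/scene0.png")[:,:,::-1]; b=cv2.imread("pics/side0.png")[:,:,::-1]
crop(a,180,120,360,310,3.1,"scene0c"); crop(b,180,110,340,300,3.1,"side0c")
E
```

```text
(no output)
```

View pics/scene0c.png

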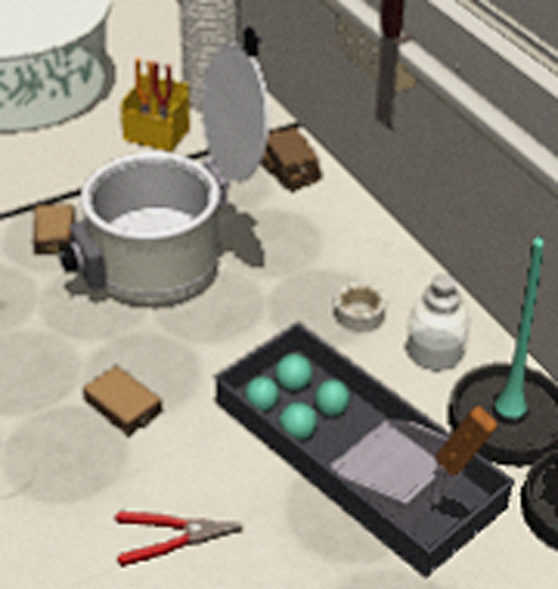

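View pics/side0c.png

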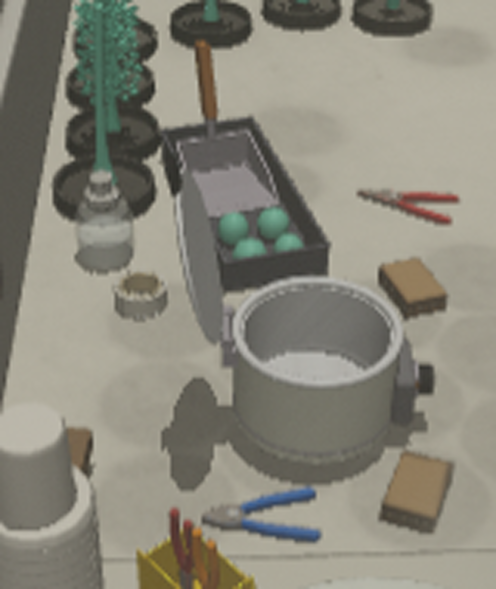

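```bash
python3 - <<'E'
from h import *
S=model("scene");D=model("side")
c=lambda p:(p[0]/3.1+180-.3,p[1]/3.1+120-.3)
e=lambda p:(p[0]/3.1+180-.3,p[1]/3.1+110-.3)
for n,p in dict(left=(217,378),top=(297,325),right=(511,482),near=(428,556)).items(): print("tray S",n,onz(S,c(p),.04))
for n,p in dict(backleft=(162,134),backright=(252,119),frontright=(327,246),frontleft=(215,262)).items(): print("tray D",n,onz(D,e(p),.04))
# masks: nuggets
for nm,M,f in (("S",S,"scene0"),("D",D,"side0")):
    im=cv2.imread(f"pics/{f}.png"); hsv=cv2.cvtColor(im,cv2.COLOR_BGR2HSV)
    m=cv2.inRange(hsv,(70,70,60),(95,255,255)); 
    x0,y0,x1,y1=(245,230,300,265) if nm=="S" else (240,172,285,200)
    z=np.zeros_like(m); z[y0:y1,x0:x1]=m[y0:y1,x0:x1]
    k=cv2.distanceTransform(z,cv2.DIST_L2,3)
    n,l,st,ce=cv2.connectedComponentsWithStats((k>2.0).astype(np.uint8))
    for i in range(1,n): print(nm,ce[i],st[i][4],onz(M,ce[i],.021))
# grip
for nm,f in (("S","scene0"),("D","side0")):
    im=cv2.imread(f"pics/{f}.png"); hsv=cv2.cvtColor(im,cv2.COLOR_BGR2HSV)
    m=cv2.inRange(hsv,(5,120,60),(15,255,255)); x0,y0,x1,y1=(315,245,350,280) if nm=="S" else (235,118,255,155)
    ys,xs=np.nonzero(m[y0:y1,x0:x1]); pts=np.stack([xs+x0,ys+y0],1).astype(np.float32); print(nm,len(pts),pts.mean(0),cv2.minAreaRect(pts))
# pot rim
print("pot D rim L/R",onz(D,e((233,345)),.112),onz(D,e((403,335)),.112), "front/back",onz(D,e((318,280)),.112),onz(D,e((318,388)),.112))
print("pot S rim L/R",onz(S,c((83,205)),.112),onz(S,c((220,190)),.112),"t/b",onz(S,c((150,153)),.112),onz(S,c((150,237)),.112))
for n,p in dict(mould=(123,385),tape=(360,290),bottle=(437,355),redcut=(200,530)).items(): print(n,onz(S,c(p),.02))
for n,p in dict(bluecut=(230,515),mouldb=(418,475),tape=(140,282),bottle=(105,262)).items(): print(n,onz(D,e(p),.01))
E
```

```text
tray S left [ 0.3912 -0.034   0.04  ]
tray S top [ 0.5053 -0.0037  0.04  ]
tray S right [ 0.5783 -0.2918  0.04  ]
tray S near [ 0.459  -0.3251  0.04  ]
tray D backleft [ 0.5755 -0.28    0.04  ]
tray D backright [ 0.4592 -0.315   0.04  ]
tray D frontright [ 0.3889 -0.0274  0.04  ]
tray D frontleft [ 0.5142 -0.0011  0.04  ]
S [274.2593 239.4074] 54 [ 0.4762 -0.047   0.021 ]
S [264.2   246.075] 40 [ 0.432  -0.0579  0.021 ]
S [286.8936 247.7234] 47 [ 0.4939 -0.0994  0.021 ]
S [275.7885 255.1538] 52 [ 0.4458 -0.1103  0.021 ]
D [267.8235 180.8824] 17 [ 0.4437 -0.1073  0.021 ]
D [255.  182.5] 16 [ 0.4907 -0.0984  0.021 ]
D [272. 187.] 1 [ 0.4312 -0.0682  0.021 ]
D [259.1667 189.3333] 6 [ 0.4775 -0.0553  0.021 ]
S 210 [330.1857 261.3857] ((329.92919921875, 261.4380798339844), (9.877569198608398, 22.389156341552734), 41.18592834472656)
D 61 [246.2787 133.8852] ((246.50001525878906, 134.5), (23.1905574798584, 3.8074049949645996), 81.46923065185547)
pot D rim L/R [0.5023 0.2268 0.112 ] [0.345  0.2177 0.112 ] front/back [0.416  0.1308 0.112 ] [0.43   0.2878 0.112 ]
pot S rim L/R [0.3495 0.2186 0.112 ] [0.5001 0.1695 0.112 ] t/b [0.4593 0.2747 0.112 ] [0.3931 0.1301 0.112 ]
mould [0.3063 0.0214 0.02  ]
tape [0.6097 0.0306 0.02  ]
bottle [ 0.6275 -0.0994  0.02  ]
redcut [ 0.2946 -0.1871  0.02  ]
bluecut [0.5087 0.3399 0.01  ]
mouldb [0.3339 0.2972 0.01  ]
tape [ 0.5975 -0.0073  0.01  ]
bottle [ 0.6382 -0.0463  0.01  ]
```

```bash
cat >> h.py <<'E'
from scipy.spatial.transform import Rotation as R
def to(P,yawz=None):
    """needed shift (cm) in tool axes, spin deg to bring tool y axis to heading"""
    s=r.read_state(); M=R.from_quat(s['eef_rot']).as_matrix()
    d=M.T@(np.array(P)-s['ee_pos'])*100
    print("t",round(s['time'],2),"pos",s['ee_pos'],"shift cm",d.round(2),"F",s['ft_force'].round(1),"w",round(s['width'],4))
    print("x",M[:,0],"y",M[:,1],"z",M[:,2],"yhead",np.degrees(np.arctan2(M[1,1],M[0,1])),"j",s['joint_positions'])
E
python3 - <<'E'
from h import *
to((.238,.578,.42))
to((.5,-.2,.42))
S=model("scene");D=model("side")
c=lambda p:(p[0]/3.1+180-.3,p[1]/3.1+120-.3)
e=lambda p:(p[0]/3.1+180-.3,p[1]/3.1+110-.3)
print("lid tab", tri(S,c((250,42)),D,e((185,165))))
print("grip", tri(S,(330,261.4),D,(246.3,134)))
E
```

```text
t 0.15 pos [0.2379 0.5776 0.2389] shift cm [-18.11   0.02  -0.01] F [0.5 1.3 0.1] w 0.087
x [-0.0004 -0.0011 -1.    ] y [ 0.3809  0.9246 -0.0011] z [ 0.9246 -0.3809  0.0001] yhead 67.61331498462845 j [-1.2026  0.3327 -0.0647  1.4608  0.0216  1.3499 -0.0885]
t 0.15 pos [0.2379 0.5776 0.2389] shift cm [-18.03 -61.94  53.85] F [0.5 1.3 0.1] w 0.087
x [-0.0004 -0.0011 -1.    ] y [ 0.3809  0.9246 -0.0011] z [ 0.9246 -0.3809  0.0001] yhead 67.61331498462845 j [-1.2026  0.3327 -0.0647  1.4608  0.0216  1.3499 -0.0885]
lid tab (array([0.5459, 0.1891, 0.2837]), np.float64(0.008387293540356512))
grip (array([ 0.5195, -0.2815,  0.1225]), np.float64(0.0032639761198538864))
```

```bash
python3 -m inch '[{"translation":[-6,0,0],"spin":0},{"translation":[-6,0,0],"spin":0},{"translation":[-6,0,0],"spin":0},{"translation":[0,-4.5,3.8],"spin":0},{"translation":[0,-4.5,3.8],"spin":0},{"translation":[0,-4.5,3.8],"spin":0},{"translation":[0,-4.5,3.8],"spin":0},{"translation":[0,-4.5,3.8],"spin":0},{"translation":[0,-4.5,3.8],"spin":0},{"translation":[0,-4.5,3.8],"spin":0},{"translation":[0,-4.5,3.8],"spin":0},{"translation":[0,-4.5,3.8],"spin":0},{"translation":[0,0,0],"spin":0}]' 0; python3 -c "
from h import *
to((.47,-.11,.35))"
```

```text
time: 1.78
ee_pos: [0.4041, 0.0565, 0.4231]
eef_rot: [0.137, 0.694, -0.138, 0.693]
ft_force: [0.7, 0.9, 0.4]
width: 0.0873
t 1.77 pos [0.4041 0.0565 0.4231] shift cm [  7.31 -12.86  12.46] F [0.7 0.9 0.4] w 0.0873
x [-0.0012 -0.0007 -1.    ] y [ 0.3823  0.9241 -0.0011] z [ 0.9241 -0.3823 -0.0008] yhead 67.52575135370586 j [-0.7606 -0.2334  0.4086  1.651   0.0932  1.7062  0.8291]
```

```bash
python3 -m inch '[{"translation":[1.5,-4.3,4.1],"spin":0},{"translation":[2.5,-4.3,4.1],"spin":0},{"translation":[2,-4,4],"spin":0},{"translation":[0,0,0],"spin":10},{"translation":[0,0,0],"spin":10},{"translation":[0,0,0],"spin":10},{"translation":[0,0,0],"spin":10},{"translation":[0,0,0],"spin":10},{"translation":[0,0,0],"spin":4},{"translation":[0,0,0],"spin":0}]'; python3 -c "
from h import *
to((.47,-.11,.35))
im=optics.camera('wrist'); cv2.imwrite('pics/w1.png',im[:,:,::-1]); np.save('w1.npy',np.array(model('wrist')[2]))
im=optics.camera('scene'); cv2.imwrite('pics/s1.png',im[:,:,::-1])"
```

```text
time: 3.02
ee_pos: [0.4695, -0.1015, 0.3597]
eef_rot: [0.442, 0.553, -0.443, 0.55]
ft_force: [-0.4, 0.3, -0.2]
width: 0.087
t 3.02 pos [ 0.4695 -0.1015  0.3597] shift cm [ 0.97 -0.13  0.85] F [-0.4  0.3 -0.2] w 0.087
x [-0.0042  0.0002 -1.    ] y [ 0.9762  0.217  -0.0041] z [ 0.217  -0.9762 -0.0011] yhead 12.532913177522198 j [-0.5902 -0.0736  0.6769  1.6486  0.0463  1.5547  0.3031]
```

View pics/w1.png

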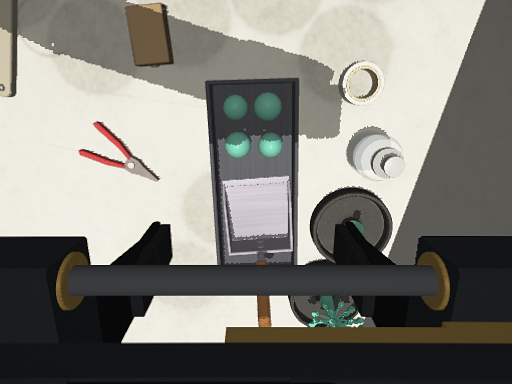

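```bash
python3 -c "
from h import *
a=cv2.imread('pics/w1.png')[:,:,::-1]
crop(a,195,70,310,270,3,'w1c')"
```

```text
(no output)
```

View pics/w1c.png

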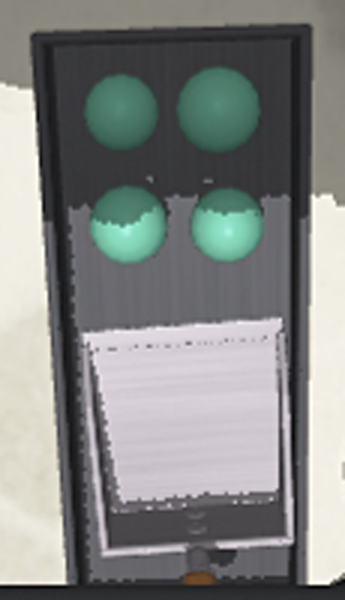

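```bash
python3 - <<'E'
from h import *
K,d,_=model("wrist"); W=(K,d,np.load('w1.npy'))
q=lambda p:(p[0]/3+195-.33,p[1]/3+70-.33)
P={k:onz(W,q(v),.04)[:2] for k,v in dict(a=(32,35),b=(311,25),l1=(76,560),r1=(302,560)).items()}
for k,v in P.items(): print(k,v)
h=lambda a,b:np.degrees(np.arctan2(*(a-b)[::-1]))
print("head left",h(P['a'],P['l1']),"right",h(P['b'],P['r1']),"end",h(P['a'],P['b'])-90, "len",np.linalg.norm(P['a']-P['b']))
L=onz(W,q((85,332)),.005);Rr=onz(W,q((282,319)),.005); print("lip",L,Rr,(L+Rr)/2,np.linalg.norm(L-Rr),h(L,Rr)-90)
L=onz(W,q((105,552)),.05);Rr=onz(W,q((292,541)),.05); print("back top",L,Rr,(L+Rr)/2,np.linalg.norm(L-Rr),h(L,Rr)-90)
for p in ((121,112),(219,110),(128,224),(227,225)): print("nug",onz(W,q(p),.021))
E
```

```text
a [ 0.3865 -0.0312]
b [ 0.5066 -0.0001]
l1 [ 0.4553 -0.2825]
r1 [ 0.5699 -0.2566]
head left 105.31832126513656 right 103.84510981932075 end -255.4585487905048 len 0.12410281126137479Traceback (most recent call last):
  File "<stdin>", line 8, in <module>
  File "<stdin>", line 6, in <lambda>
TypeError: return arrays must be of ArrayType
```

```bash
python3 - <<'E'
from h import *
K,d,_=model("wrist"); W=(K,d,np.load('w1.npy'))
q=lambda p:(p[0]/3+195-.33,p[1]/3+70-.33)
h=lambda a,b:np.degrees(np.arctan2(a[1]-b[1],a[0]-b[0]))
L=onz(W,q((85,332)),.005);Rr=onz(W,q((282,319)),.005); print("lip",L,Rr,(L+Rr)/2,np.linalg.norm(L-Rr),h(L,Rr)+270)
L=onz(W,q((105,552)),.05);Rr=onz(W,q((292,541)),.05); print("back top",L,Rr,(L+Rr)/2,np.linalg.norm(L-Rr),h(L,Rr)+270)
for p in ((121,112),(219,110),(128,224),(227,225)): print("nug",onz(W,q(p),.021))
t=np.radians(104.3);X=np.array([np.cos(t),np.sin(t)]);Y=np.array([-X[1],X[0]])
a=np.array([.3865,-.0312]);b=np.array([.5066,-.0001]);l=np.array([.4553,-.2825]);rr=np.array([.5699,-.2566])
C=(a+b)/2-.150*X; print("C",C)
for p in (a,b,l,rr,onz(W,q((183.5,325.5)),.005)[:2],onz(W,q((198.5,546)),.05)[:2],(.5195,-.2815)): print((p-C)@X,(p-C)@Y)
E
```

```text
lip [ 0.4349 -0.171   0.005 ] [ 0.5334 -0.1417  0.005 ] [ 0.4841 -0.1563  0.005 ] 0.102699817175688 106.56998659688816
back top [ 0.4688 -0.2693  0.05  ] [ 0.5597 -0.2424  0.05  ] [ 0.5142 -0.2559  0.05  ] 0.09483174416208821 106.45574506149967
nug [ 0.4312 -0.0565  0.021 ]
nug [ 0.4763 -0.0455  0.021 ]
nug [ 0.4454 -0.1079  0.021 ]
nug [ 0.4927 -0.0978  0.021 ]
C [ 0.4836 -0.161 ]
0.14976409609062385 0.062030229318821156
0.15023590390937608 -0.06203022931882121
-0.11074308928724712 0.057432798895253837
-0.11395166870183554 -0.06001367835349242
0.00440555404150401 -0.0018039168989744047
-0.09920723033602671 -0.006359568220863476
-0.12563141017264032 -0.005025010073789907
```

```bash
python3 - <<'E'
from h import *
S=model("scene");D=model("side")
for p in ((345,252),(370,280),(402,305),(432,360)): print("base S",p,onz(S,p,.02))
for p in ((213,168),(215,155),(216,138),(248,117),(277,111)): print("base D",p,onz(D,p,.02))
print("spike1 top",tri(S,(352,199),D,(213,90)))
print("bush2 top",tri(S,(377,226),D,(213,90)))
to((.5205,-.2815,.22))
E
python3 -c "
from h import *
a=cv2.imread('pics/side0.png')[:,:,::-1]
crop(a,180,40,320,180,4,'sd2')"
```

```text
base S (345, 252) [ 0.6504 -0.2038  0.02  ]
base S (370, 280) [ 0.6472 -0.3317  0.02  ]
base S (402, 305) [ 0.6692 -0.4461  0.02  ]
base S (432, 360) [ 0.6192 -0.6097  0.02  ]
base D (213, 168) [ 0.6475 -0.2028  0.02  ]
base D (215, 155) [ 0.6444 -0.3001  0.02  ]
base D (216, 138) [ 0.6468 -0.4438  0.02  ]
base D (248, 117) [ 0.5051 -0.6488  0.02  ]
base D (277, 111) [ 0.3626 -0.7127  0.02  ]
spike1 top (array([ 0.6165, -0.2435,  0.3017]), np.float64(0.03902006598363512))
bush2 top (array([ 0.6275, -0.3347,  0.269 ]), np.float64(0.02886445467769874))
t 3.12 pos [ 0.4695 -0.1016  0.3597] shift cm [13.95  1.11 18.68] F [ 0.6  0.5 -1. ] w 0.087
x [-0.0041  0.0001 -1.    ] y [ 0.9759  0.2182 -0.004 ] z [ 0.2182 -0.9759 -0.001 ] yhead 12.605381111432646 j [-0.5904 -0.0737  0.6772  1.6485  0.0464  1.5547  0.3046]
```

View pics/sd2.png

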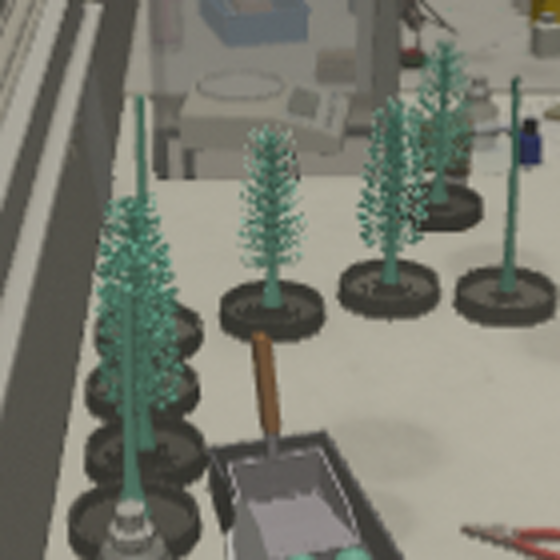

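View pics/s1.png

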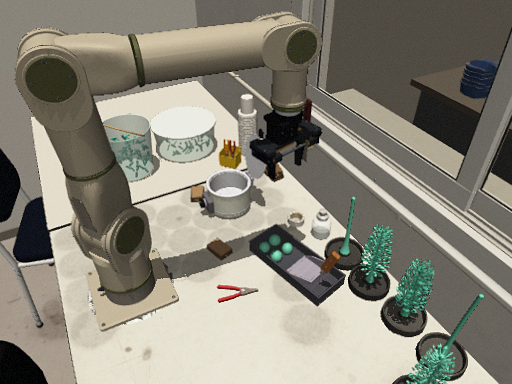

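```bash
python3 -m inch '[{"translation":[0,0.3,4.7],"spin":0},{"translation":[0,0.3,4.7],"spin":0},{"translation":[0,0.3,4.7],"spin":0},{"translation":[0,0.2,4.6],"spin":0},{"translation":[3,0,0],"spin":-2},{"translation":[4,0,0],"spin":-2},{"translation":[4,0,0],"spin":0},{"translation":[2,0,0],"spin":0},{"translation":[0,0,0],"spin":0}]'; python3 -c "
from h import *
to((.5205,-.2815,.12))
im=optics.camera('wrist'); cv2.imwrite('pics/w2.png',im[:,:,::-1]); 
im=optics.camera('scene'); crop(im,200,90,400,320,2.5,'s2')"
```

```text
time: 4.25
ee_pos: [0.5246, -0.2842, 0.2241]
eef_rot: [0.414, 0.573, -0.417, 0.571]
ft_force: [-0.1, -0.1, 1.2]
width: 0.0868
t 4.25 pos [ 0.5246 -0.2842  0.2241] shift cm [10.41 -0.25 -0.38] F [-0.1 -0.1  1.2] w 0.0868
x [-0.0056 -0.0011 -1.    ] y [ 0.951   0.3091 -0.0056] z [ 0.3091 -0.951  -0.0007] yhead 18.006658051599675 j [-0.2543  0.3616  0.8551  1.5957 -0.2754  1.3164  0.954 ]
```

View pics/w2.png

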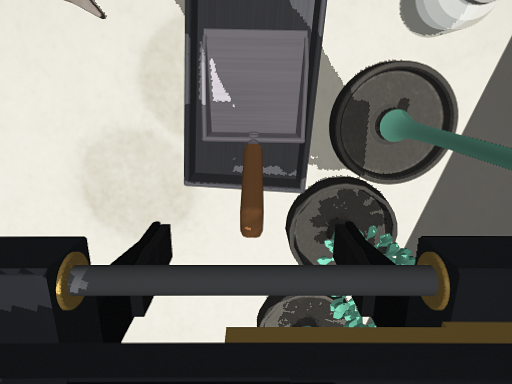

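View pics/s2.png

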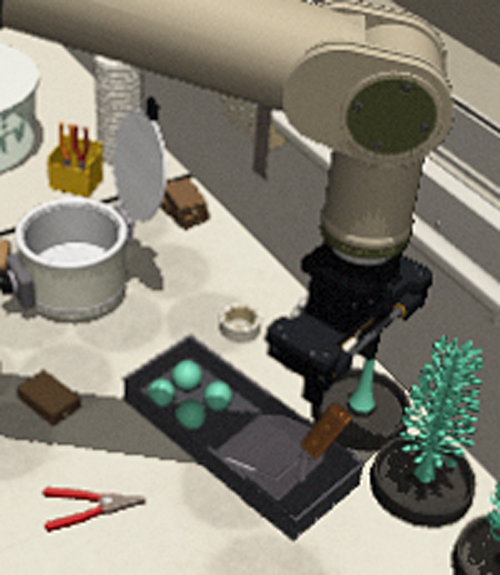

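```bash
python3 -m inch '[{"translation":[4,-0.15,-0.55],"spin":1},{"translation":[4,0,0],"spin":0},{"translation":[2.2,0,0],"spin":0},{"translation":[0,0,0],"spin":0}]'; python3 -c "
from h import *
to((.5205,-.2815,.12))
im=optics.camera('wrist'); cv2.imwrite('pics/w3.png',im[:,:,::-1]); 
im=optics.camera('side'); crop(im,180,40,340,220,3.2,'sd3')"
```

```text
time: 4.85
ee_pos: [0.526, -0.2813, 0.1274]
eef_rot: [0.42, 0.566, -0.42, 0.572]
ft_force: [-0.8, 0.0, -0.1]
width: 0.0869
t 4.85 pos [ 0.526  -0.2813  0.1274] shift cm [ 0.74 -0.54 -0.14] F [-0.8  0.  -0.1] w 0.0869
x [ 0.0064 -0.0048 -1.    ] y [0.9556 0.2947 0.0047] z [ 0.2947 -0.9556  0.0064] yhead 17.140561548921674 j [-0.2247  0.4448  0.8101  1.7169 -0.3519  1.124   0.9881]
```

View pics/w3.png

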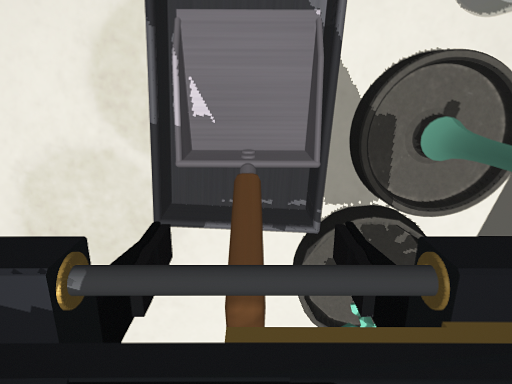

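View pics/sd3.png

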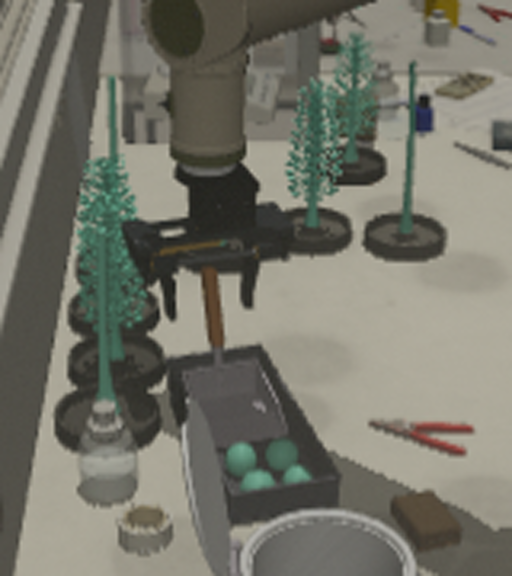

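```bash
python3 -m inch '[{"translation":[0.4,-0.5,-0.4],"spin":0},{"translation":[0.35,0,0],"spin":0},{"translation":[0,0,0],"spin":0}]'; python3 -c "
from h import *
to((.5205,-.2815,.12))
im=optics.camera('wrist'); cv2.imwrite('pics/w4.png',im[:,:,::-1])"
```

```text
time: 5.32
ee_pos: [0.5219, -0.28, 0.1239]
eef_rot: [0.421, 0.564, -0.419, 0.574]
ft_force: [0.4, -0.6, -0.5]
width: 0.0869
t 5.33 pos [ 0.5219 -0.28    0.1239] shift cm [ 0.39 -0.18  0.09] F [ 0.4 -0.6 -0.5] w 0.0869
x [ 0.0131 -0.0066 -0.9999] y [0.9555 0.2948 0.0106] z [ 0.2947 -0.9555  0.0102] yhead 17.14437814398555 j [-0.2307  0.4338  0.812   1.7377 -0.3494  1.1054  0.9892]
```

View pics/w4.png

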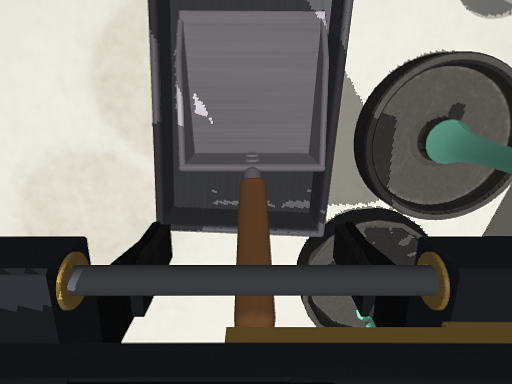

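```bash
python3 -m inch '[{"translation":[0.35,0,0],"spin":0},{"translation":[0,0,0],"spin":0},{"translation":[0,0,0],"spin":0},{"translation":[0,0,0],"spin":0},{"translation":[0,0,0],"spin":0},{"translation":[0,0,0],"spin":0}]' 1 60; python3 -c "
from h import *
to((.5205,-.2815,.12))
im=optics.camera('wrist'); cv2.imwrite('pics/w5.png',im[:,:,::-1])"
```

```text
time: 6.12
ee_pos: [0.5221, -0.2803, 0.1205]
eef_rot: [0.421, 0.564, -0.419, 0.574]
ft_force: [0.1, -1.3, -0.2]
width: 0.0348
t 6.12 pos [ 0.5221 -0.2803  0.1205] shift cm [ 0.05 -0.19  0.07] F [ 0.1 -1.3 -0.2] w 0.0348
x [ 0.0133 -0.0069 -0.9999] y [0.9555 0.2947 0.0107] z [ 0.2946 -0.9556  0.0105] yhead 17.13876037233155 j [-0.2282  0.4385  0.8095  1.7402 -0.3532  1.0991  0.9919]
```

View pics/w5.png

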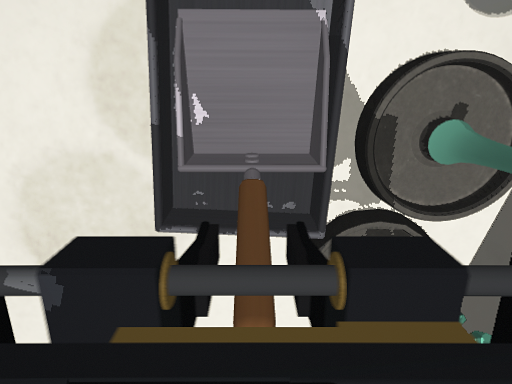

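Centred; the fingers are still closing.

```bash
python3 -m inch '[{"translation":[0,0,0],"spin":0},{"translation":[0,0,0],"spin":0},{"translation":[0,0,0],"spin":0},{"translation":[0,0,0],"spin":0}]'; python3 -c "
from h import *
to((.5205,-.2815,.12))
im=optics.camera('wrist'); cv2.imwrite('pics/w6.png',im[:,:,::-1])"
```

```text
time: 6.68
ee_pos: [0.5218, -0.2804, 0.1207]
eef_rot: [0.421, 0.564, -0.419, 0.574]
ft_force: [-0.2, 0.5, 1.6]
width: 0.0157
t 6.67 pos [ 0.5218 -0.2804  0.1207] shift cm [ 0.07 -0.16  0.06] F [-0.2  0.5  1.6] w 0.0157
x [ 0.0126 -0.0068 -0.9999] y [0.9555 0.2947 0.0101] z [ 0.2946 -0.9556  0.0102] yhead 17.13786084851894 j [-0.2281  0.4382  0.8098  1.74   -0.3526  1.1001  0.9919]
```

View pics/w6.png

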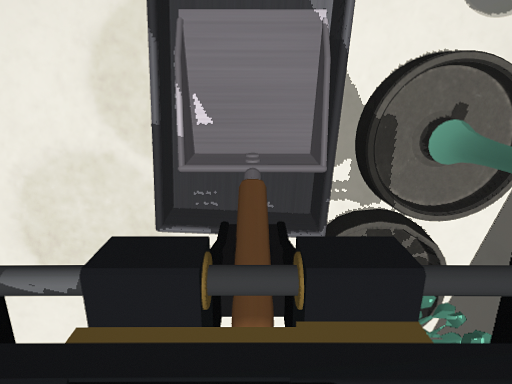

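```bash
python3 -m inch '[{"translation":[0,-0.35,0],"spin":1.3},{"translation":[0,-0.35,0],"spin":1.3},{"translation":[0,0,-0.5],"spin":0},{"translation":[0,0,0],"spin":0}]'; python3 -c "
from h import *
to((.5205,-.2815,.12))
im=optics.camera('wrist'); cv2.imwrite('pics/w7.png',im[:,:,::-1])"
```

```text
time: 7.22
ee_pos: [0.5137, -0.2779, 0.1208]
eef_rot: [0.435, 0.553, -0.433, 0.564]
ft_force: [0.7, 0.4, 0.5]
width: 0.0155
t 7.22 pos [ 0.5137 -0.2779  0.1208] shift cm [0.09 0.57 0.51] F [0.7 0.4 0.5] w 0.0155
x [ 0.0141 -0.0078 -0.9999] y [0.9689 0.2473 0.0117] z [ 0.2472 -0.9689  0.0111] yhead 14.317460324850144 j [-0.2483  0.4211  0.8275  1.7643 -0.3465  1.0916  0.9432]
```

View pics/w7.png

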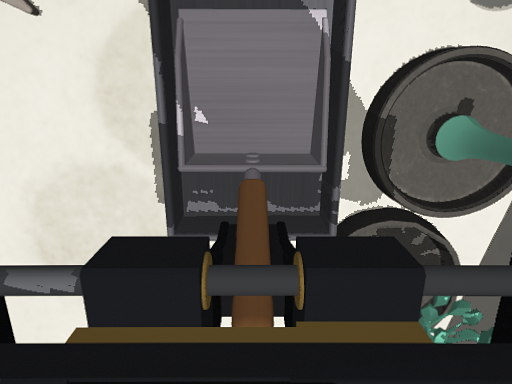

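```bash
python3 -m inch '[{"translation":[0,0,-0.9],"spin":0},{"translation":[0,0,-0.9],"spin":0},{"translation":[0,0,-0.9],"spin":0},{"translation":[0,0,-0.9],"spin":0},{"translation":[0,0,-0.9],"spin":0},{"translation":[0,0,-0.9],"spin":0},{"translation":[0,0,0],"spin":0}]'; python3 -c "
from h import *
to((.4836-.0071,-.161+.0281,.1205))
im=optics.camera('wrist'); cv2.imwrite('pics/w8.png',im[:,:,::-1])
im=optics.camera('scene'); crop(im,200,170,370,310,3.5,'s8')"
```

```text
time: 8.15
ee_pos: [0.5, -0.2223, 0.121]
eef_rot: [0.435, 0.552, -0.433, 0.565]
ft_force: [0.6, -1.2, 0.7]
width: 0.0154
t 8.15 pos [ 0.5    -0.2223  0.121 ] shift cm [-0.07 -0.06 -9.25] F [ 0.6 -1.2  0.7] w 0.0154
x [ 0.0158 -0.0089 -0.9998] y [0.9687 0.2481 0.0131] z [ 0.2479 -0.9687  0.0126] yhead 14.36464281311217 j [-0.3857  0.3261  0.8475  1.8625 -0.2776  1.0571  0.8201]
```

View pics/w8.png

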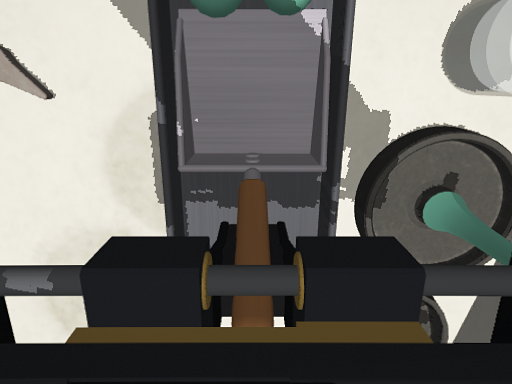

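View pics/s8.png

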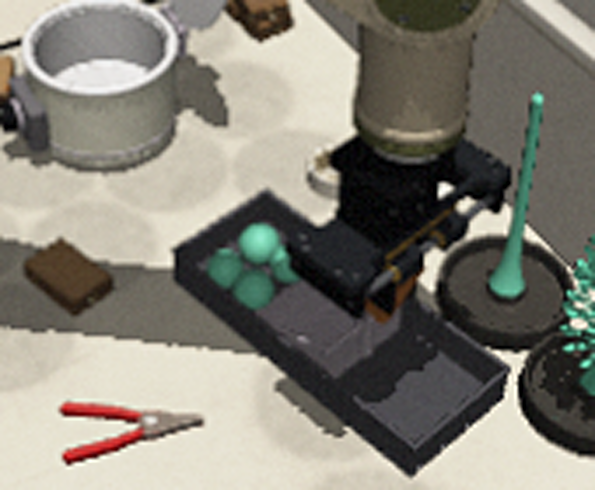

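```bash
python3 -m inch '[{"translation":[0.06,0,-0.8],"spin":0},{"translation":[0.06,0,-0.8],"spin":0},{"translation":[0,0,-0.8],"spin":0},{"translation":[0,0,-0.8],"spin":0},{"translation":[0,0,-0.8],"spin":0},{"translation":[0,0,-0.8],"spin":0},{"translation":[0,0,0],"spin":0}]'; python3 -c "
from h import *
to((.480,-.147,.120))
im=optics.camera('wrist'); cv2.imwrite('pics/w9.png',im[:,:,::-1])
im=optics.camera('side'); crop(im,180,100,320,220,4,'sd9')"
```

```text
time: 9.12
ee_pos: [0.4909, -0.181, 0.1224]
eef_rot: [0.436, 0.547, -0.435, 0.568]
ft_force: [2.0, -1.2, 3.6]
width: 0.0155
t 9.12 pos [ 0.4909 -0.181   0.1224] shift cm [ 0.16 -0.24 -3.56] F [ 2.  -1.2  3.6] w 0.0155
x [ 0.0246 -0.0176 -0.9995] y [0.9699 0.2426 0.0196] z [ 0.2422 -0.97    0.0231] yhead 14.044692457418545 j [-0.4988  0.246   0.8591  1.931  -0.2073  1.0281  0.693 ]
```

View pics/w9.png

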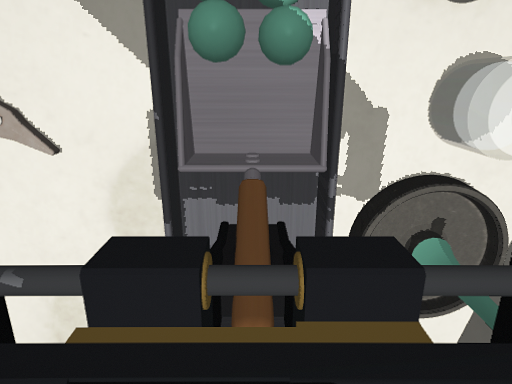

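View pics/sd9.png

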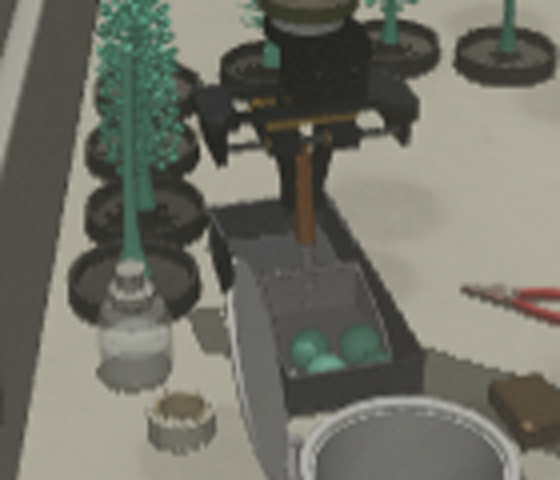

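```bash
python3 -m inch '[{"translation":[0,-0.08,-0.8],"spin":0},{"translation":[0,-0.08,-0.8],"spin":0},{"translation":[0,0,-0.8],"spin":0},{"translation":[0,0,-0.8],"spin":0},{"translation":[0,0,0],"spin":0}]'; python3 -c "
from h import *
to((.480,-.147,.120))
im=optics.camera('wrist'); cv2.imwrite('pics/w10.png',im[:,:,::-1])
im=optics.camera('side'); crop(im,180,100,320,220,4,'sd10')"
```

```text
time: 9.85
ee_pos: [0.4833, -0.1537, 0.1234]
eef_rot: [0.436, 0.543, -0.436, 0.57]
ft_force: [0.6, -0.7, 1.3]
width: 0.0158
t 9.85 pos [ 0.4833 -0.1537  0.1234] shift cm [ 0.31 -0.17 -0.74] F [ 0.6 -0.7  1.3] w 0.0158
x [ 0.0299 -0.0228 -0.9993] y [0.9708 0.2387 0.0237] z [ 0.238  -0.9708  0.0293] yhead 13.81446033955867 j [-0.5718  0.1887  0.8603  1.9744 -0.1521  1.0132  0.5966]
```

View pics/w10.png

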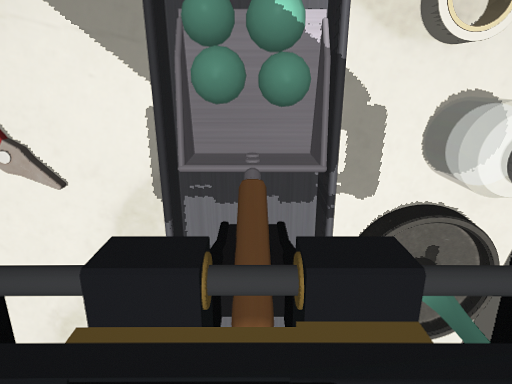

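View pics/sd10.png

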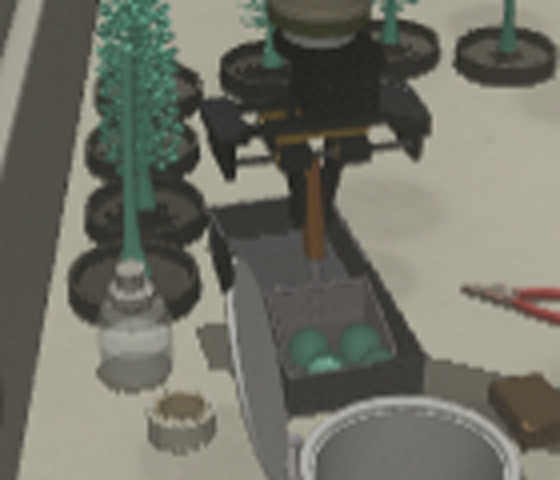

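```bash
python3 -m inch '[{"translation":[0,-0.05,-0.7],"spin":0},{"translation":[0,0,-0.7],"spin":0},{"translation":[0,0,0],"spin":0}]'; python3 -c "
from h import *
to((.480,-.147,.120))
im=optics.camera('wrist'); cv2.imwrite('pics/w11.png',im[:,:,::-1])
im=optics.camera('side'); crop(im,180,100,320,220,4,'sd11')"
```

```text
time: 10.32
ee_pos: [0.4807, -0.1433, 0.1241]
eef_rot: [0.437, 0.54, -0.437, 0.571]
ft_force: [-0.1, -1.6, 2.2]
width: 0.0154
t 10.32 pos [ 0.4807 -0.1433  0.1241] shift cm [ 0.42 -0.17  0.33] F [-0.1 -1.6  2.2] w 0.0154
x [ 0.0333 -0.0269 -0.9991] y [0.9714 0.2359 0.026 ] z [ 0.235  -0.9714  0.034 ] yhead 13.650291500655044 j [-0.6007  0.1651  0.8588  1.9904 -0.1265  1.0072  0.5525]
```

View pics/w11.png

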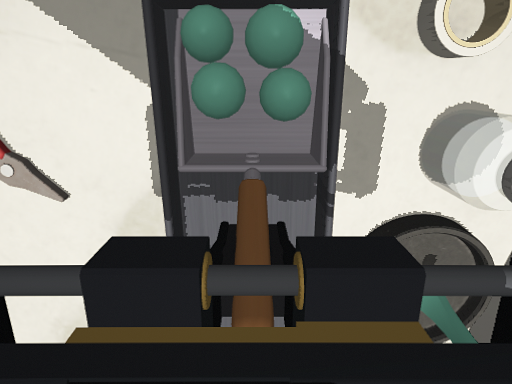

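View pics/sd11.png

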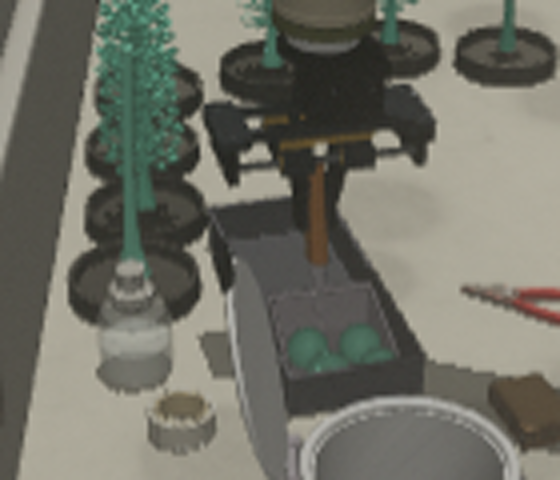

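```bash
python3 -m inch '[{"translation":[0,-0.05,-0.6],"spin":0},{"translation":[0,0,-0.5],"spin":0},{"translation":[0,0,0],"spin":0}]'; python3 -c "
from h import *
to((.480,-.147,.120))
im=optics.camera('wrist'); cv2.imwrite('pics/w12.png',im[:,:,::-1])"
```

```text
time: 10.8
ee_pos: [0.4798, -0.1418, 0.1262]
eef_rot: [0.436, 0.535, -0.44, 0.574]
ft_force: [-1.5, -1.8, -0.9]
width: 0.0158
t 10.8 pos [ 0.4798 -0.1418  0.1262] shift cm [ 0.64 -0.12  0.48] F [-1.5 -1.8 -0.9] w 0.0158
x [ 0.0398 -0.0398 -0.9984] y [0.9722 0.2323 0.0295] z [ 0.2308 -0.9718  0.048 ] yhead 13.439781105748153 j [-0.6194  0.147   0.861   1.9995 -0.0973  0.9998  0.5182]
```

View pics/w12.png

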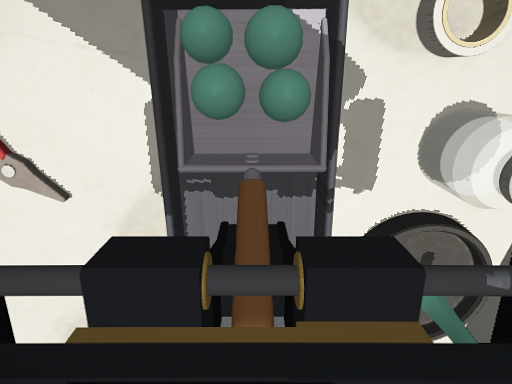

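```bash
python3 -m inch '[{"translation":[0.4,0,0.5],"spin":0},{"translation":[0.6,0,0.2],"spin":0},{"translation":[0.6,0,0],"spin":0},{"translation":[0.6,0,0],"spin":0}]'; python3 -c "
from h import *
to((.480,-.147,.120))"
```

```text
time: 11.35
ee_pos: [0.4884, -0.1581, 0.1147]
eef_rot: [0.438, 0.529, -0.441, 0.578]
ft_force: [-14.8, -14.3, 54.1]
width: 0.0166
t 11.35 pos [ 0.4884 -0.1581  0.1147] shift cm [-0.62 -0.55 -1.24] F [-14.8 -14.3  54.1] w 0.0166
x [ 0.0512 -0.045  -0.9977] y [0.9729 0.2279 0.0397] z [ 0.2256 -0.9726  0.0554] yhead 13.1863763361979 j [-0.5777  0.1977  0.8624  1.9901 -0.1462  0.965   0.5793]
```

```bash
python3 -m inch '[{"translation":[-0.3,0,0],"spin":0},{"translation":[0,0,0],"spin":0}]'; python3 -c "
from h import *
to((.480,-.147,.120))
im=optics.camera('wrist'); cv2.imwrite('pics/w13.png',im[:,:,::-1])
im=optics.camera('scene'); crop(im,200,170,370,310,3.5,'s13')"
```

```text
time: 11.6
ee_pos: [0.4853, -0.1585, 0.1164]
eef_rot: [0.437, 0.531, -0.442, 0.575]
ft_force: [-0.8, -1.4, 0.5]
width: 0.0157
t 11.6 pos [ 0.4853 -0.1585  0.1164] shift cm [-0.44 -0.24 -1.22] F [-0.8 -1.4  0.5] w 0.0157
x [ 0.0444 -0.0439 -0.998 ] y [0.9733 0.2271 0.0333] z [ 0.2252 -0.9729  0.0528] yhead 13.136029484874612 j [-0.5786  0.1926  0.864   1.9898 -0.1399  0.9753  0.5762]
```

View pics/w13.png

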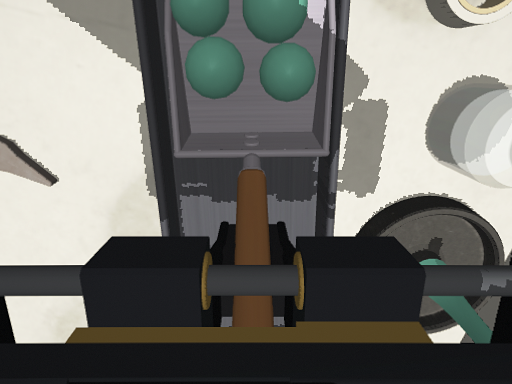

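View pics/s13.png

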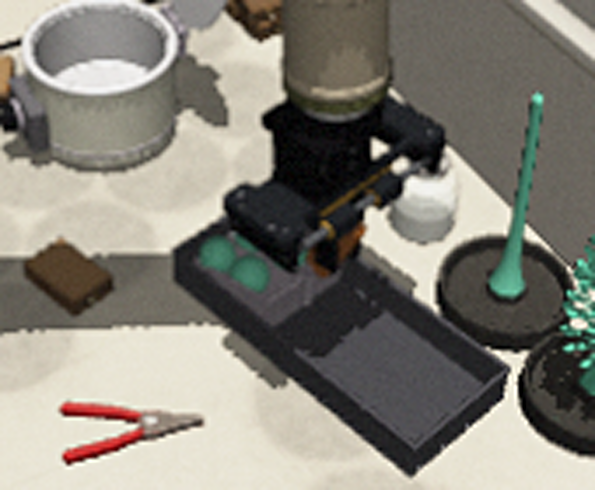

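```bash
python3 -m inch '[{"translation":[-0.4,0,0],"spin":0},{"translation":[-0.5,0,0],"spin":0},{"translation":[-0.6,0,0],"spin":0},{"translation":[-0.6,0,0],"spin":0},{"translation":[-0.6,0,0],"spin":0},{"translation":[0,0,0],"spin":0}]'; python3 -c "
from h import *
to((.480,-.147,.120))
im=optics.camera('wrist'); cv2.imwrite('pics/w14.png',im[:,:,::-1])
im=optics.camera('side'); crop(im,180,80,320,220,4,'sd14')
im=optics.camera('scene'); crop(im,200,170,370,310,3.5,'s14')"
```

```text
time: 12.45
ee_pos: [0.485, -0.1565, 0.1448]
eef_rot: [0.437, 0.531, -0.441, 0.576]
ft_force: [0.2, 0.3, -5.8]
width: 0.0154
t 12.45 pos [ 0.485  -0.1565  0.1448] shift cm [ 2.41 -0.36 -1.18] F [ 0.2  0.3 -5.8] w 0.0154
x [ 0.0466 -0.0444 -0.9979] y [0.9731 0.2277 0.0353] z [ 0.2257 -0.9727  0.0539] yhead 13.17079800196106 j [-0.6079  0.1367  0.8754  1.9654 -0.086   1.0332  0.5309]
```

View pics/w14.png

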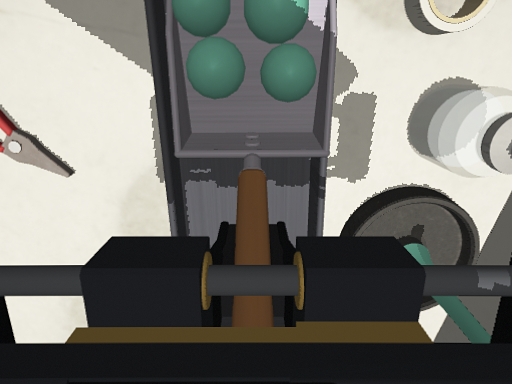

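View pics/s14.png

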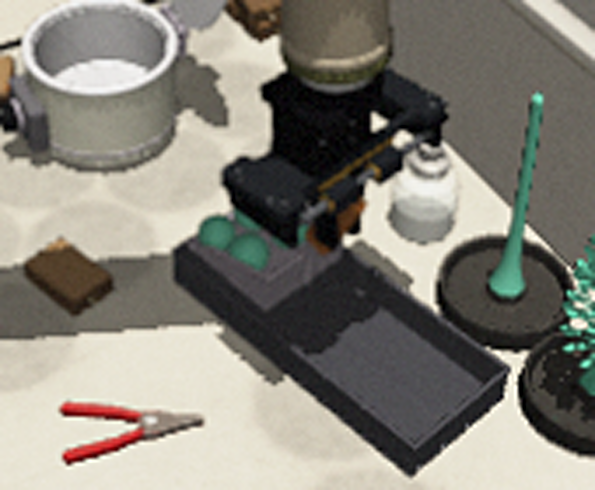

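View pics/sd14.png

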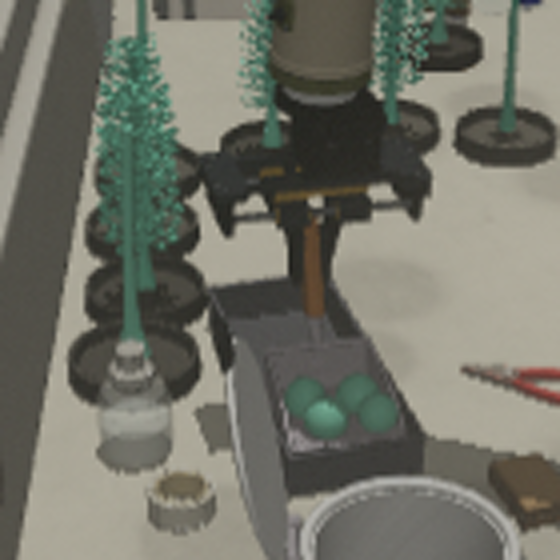

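```bash
python3 -m inch '[{"translation":[-0.7,0,0],"spin":0},{"translation":[-1,0,0],"spin":0},{"translation":[-1.2,0,0],"spin":0},{"translation":[-1.2,0,0],"spin":0},{"translation":[-1.2,0,0],"spin":0},{"translation":[-1.2,0,0],"spin":0},{"translation":[-1.2,0,0],"spin":0},{"translation":[-1.2,0,0],"spin":0},{"translation":[-1.2,0,0],"spin":0},{"translation":[-1.2,0,0],"spin":0},{"translation":[-1.2,0,0],"spin":0},{"translation":[-1.2,0,0],"spin":0},{"translation":[-1,0,0],"spin":0},{"translation":[-0.7,0,0],"spin":0},{"translation":[0,0,0],"spin":0}]'; python3 -c "
from h import *
to((.43,.04,.29))
im=optics.camera('wrist'); cv2.imwrite('pics/w15.png',im[:,:,::-1])
im=optics.camera('side'); crop(im,180,20,380,280,2.2,'sd15')
im=optics.camera('scene'); crop(im,180,70,380,310,2.4,'s15')"
```

```text
time: 14.48
ee_pos: [0.477, -0.1493, 0.3091]
eef_rot: [0.437, 0.531, -0.442, 0.576]
ft_force: [-0.1, -0.1, -5.0]
width: 0.0158
t 14.47 pos [ 0.477  -0.1493  0.3091] shift cm [  0.86  -0.34 -19.57] F [-0.1 -0.1 -5. ] w 0.0158
x [ 0.0459 -0.0442 -0.998 ] y [0.9732 0.2271 0.0347] z [ 0.2251 -0.9729  0.0534] yhead 13.136850906876433 j [-0.6769 -0.0848  0.8313  1.7518  0.1008  1.3956  0.3675]
```

View pics/w15.png

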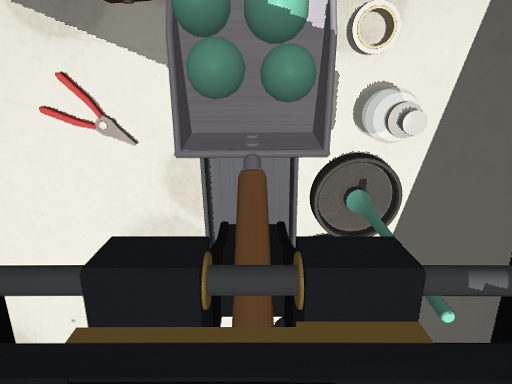

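View pics/s15.png

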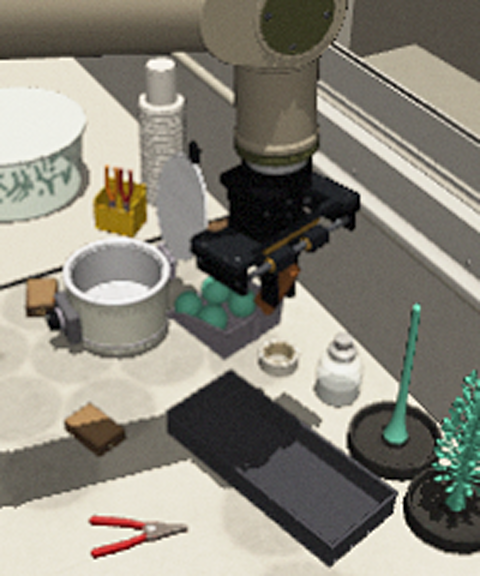

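View pics/sd15.png

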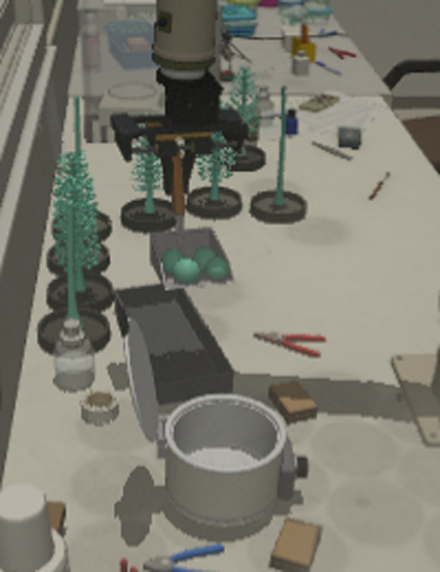

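```bash
python3 -c "
from h import *
to((.443,.124,.30))"; python3 -m inch '[{"translation":[0,0,-0.6],"spin":0},{"translation":[0,0,-1],"spin":0},{"translation":[0,0,-1.4],"spin":0},{"translation":[0,0,-1.7],"spin":0},{"translation":[0,0,-1.7],"spin":0},{"translation":[0,0,-1.7],"spin":0},{"translation":[0,0,-1.7],"spin":0},{"translation":[0,0,-1.7],"spin":0},{"translation":[0,0,-1.7],"spin":0},{"translation":[0,0,-1.7],"spin":0},{"translation":[0,0,-1.4],"spin":0},{"translation":[0,0,-1],"spin":0},{"translation":[0,0,-0.6],"spin":0},{"translation":[0,0,0],"spin":0}]'; python3 -c "
from h import *
to((.443,.124,.29))
im=optics.camera('side'); crop(im,180,60,340,260,2.8,'sd16')
"
```

```text
t 14.62 pos [ 0.4766 -0.1492  0.3084] shift cm [ -0.53   2.91 -27.38] F [ 0.7  0.3 -4.7] w 0.0157
x [ 0.0446 -0.0443 -0.998 ] y [0.9733 0.2272 0.0334] z [ 0.2252 -0.9728  0.0533] yhead 13.137670260913222 j [-0.6769 -0.0842  0.8314  1.7531  0.1007  1.3951  0.3677]
time: 16.38
ee_pos: [0.4309, 0.0373, 0.2962]
eef_rot: [0.435, 0.533, -0.442, 0.576]
ft_force: [-0.5, 0.1, -5.1]
width: 0.0157
t 16.38 pos [0.4309 0.0373 0.2962] shift cm [ 0.28  3.17 -8.18] F [-0.5  0.1 -5.1] w 0.0157
x [ 0.0415 -0.0458 -0.9981] y [0.9723 0.2317 0.0298] z [ 0.2299 -0.9717  0.0541] yhead 13.401587392255731 j [-0.8164 -0.2142  0.5052  1.8899  0.1615  1.4165 -0.1096]
```

View pics/sd16.png

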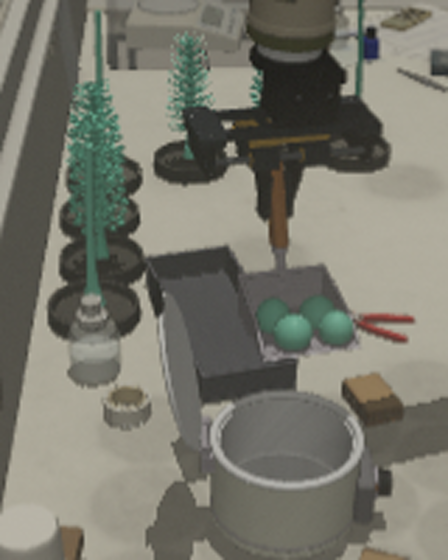

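```bash
python3 - <<'E'
from h import *
from scipy.optimize import least_squares
S=model("scene");D=model("side")
im=cv2.imread('pics/side0.png'); 
P=[]
e=lambda p:onz(D,(p[0]/3.1+180-.3,p[1]/3.1+110-.3),.112)[:2]
c=lambda p:onz(S,(p[0]/3.1+180-.3,p[1]/3.1+120-.3),.112)[:2]
f=lambda p:onz(D,(p[0]/2.8+180-.3,p[1]/2.8+60-.3),.112)[:2]
G=dict(D=[e(p) for p in ((233,345),(403,335),(318,280),(318,388),(250,300),(380,295))],S=[c(p) for p in ((83,205),(220,190),(150,153),(150,237))],F=[f(p) for p in ((209,440),(363,440),(286,393),(286,487))])
for k,p in G.items():
    p=np.array(p); s=least_squares(lambda v:np.hypot(p[:,0]-v[0],p[:,1]-v[1])-v[2],[.42,.21,.078]); print(k,s.x,s.fun)
E
```

```text
D [0.4226 0.209  0.0797] [ 0.002  -0.0016 -0.0012 -0.0006 -0.0016  0.003 ]
S [0.4274 0.2019 0.0796] [ 0.0001  0.0001 -0.     -0.0001]
F [0.4242 0.2069 0.0776] [ 0.0014  0.0014 -0.0013 -0.0015]
```

```bash
python3 -m inch '[{"translation":[0,0.3,-0.7],"spin":0},{"translation":[0,0.5,-1.2],"spin":0},{"translation":[0,0.6,-1.4],"spin":0},{"translation":[0,0.6,-1.4],"spin":0},{"translation":[0,0.6,-1.4],"spin":0},{"translation":[0,0.5,-1.2],"spin":0},{"translation":[0,0.3,-0.7],"spin":0},{"translation":[0,0.2,-0.4],"spin":0},{"translation":[0,0,0],"spin":0}]'; python3 -c "
from h import *
to((.443,.123,.287))
im=optics.camera('side'); crop(im,180,60,340,260,2.8,'sd17')
im=optics.camera('scene'); crop(im,150,60,330,240,3,'s17')
"
```

```text
time: 17.55
ee_pos: [0.4482, 0.1335, 0.2922]
eef_rot: [0.435, 0.533, -0.442, 0.576]
ft_force: [-0.3, -0.5, -4.9]
width: 0.0156
t 17.55 pos [0.4482 0.1335 0.2922] shift cm [ 0.55 -0.76  0.87] F [-0.3 -0.5 -4.9] w 0.0156
x [ 0.0412 -0.0465 -0.9981] y [0.9725 0.2312 0.0293] z [ 0.2294 -0.9718  0.0547] yhead 13.373232912365658 j [-0.8889 -0.0919  0.4336  1.8133  0.1     1.3961 -0.2406]
```

View pics/sd17.png

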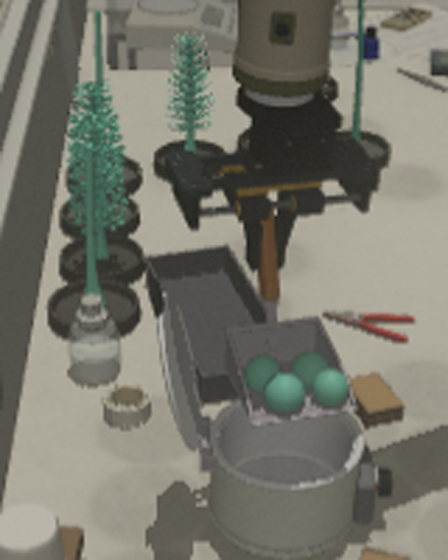

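View pics/s17.png

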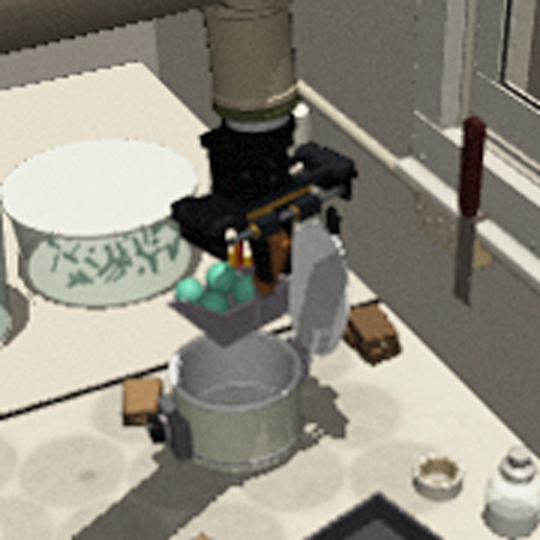

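```bash
python3 -m inch '[{"translation":[0.3,-0.5,0.6],"spin":0},{"translation":[0.2,-0.3,0.4],"spin":0},{"translation":[0,0,0],"spin":0}]'; python3 -m inch '[{"translation":[0,0,0],"spin":0},{"translation":[0,0,0],"spin":0}]' 1 30;  python3 -c "
from h import *
to((.443,.123,.287))
im=optics.camera('wrist'); crop(im,0,0,512,384,1,'w18')
im=optics.camera('side'); crop(im,180,60,340,260,2.8,'sd18')
"
```

```text
time: 18.02
ee_pos: [0.4424, 0.1191, 0.2874]
eef_rot: [0.435, 0.532, -0.443, 0.575]
ft_force: [0.4, -0.1, -4.9]
width: 0.0155
time: 18.27
ee_pos: [0.4424, 0.1191, 0.2875]
eef_rot: [0.436, 0.532, -0.443, 0.575]
ft_force: [0.6, -0.5, -3.9]
width: 0.0159
t 18.27 pos [0.4424 0.1191 0.2875] shift cm [ 0.04  0.14 -0.37] F [ 0.6 -0.5 -3.9] w 0.0159
x [ 0.0414 -0.0458 -0.9981] y [0.9731 0.2286 0.0299] z [ 0.2268 -0.9724  0.054 ] yhead 13.22244484827216 j [-0.879  -0.1175  0.4398  1.8431  0.1109  1.3881 -0.2307]
```

View pics/w18.png

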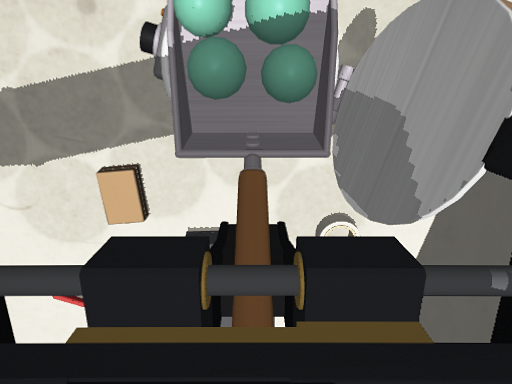

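View pics/sd18.png

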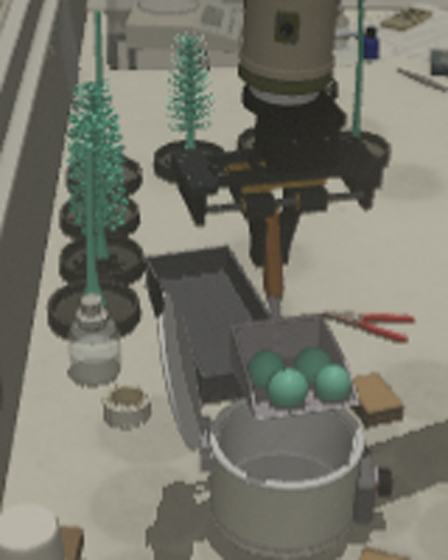

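```bash
python3 -m inch '[{"translation":[0,0,0],"spin":0},{"translation":[0,0,0],"spin":0}]' 1 18;  python3 -c "
from h import *
to((.443,.123,.287))
im=optics.camera('wrist'); crop(im,100,0,412,240,1,'w19')
im=optics.camera('side'); crop(im,220,140,320,260,3,'sd19')
"
```

```text
time: 18.62
ee_pos: [0.4425, 0.1193, 0.2875]
eef_rot: [0.435, 0.532, -0.443, 0.575]
ft_force: [-0.0, -0.8, -6.1]
width: 0.0158
t 18.62 pos [0.4425 0.1193 0.2875] shift cm [ 0.04  0.13 -0.35] F [-0.  -0.8 -6.1] w 0.0158
x [ 0.0414 -0.046  -0.9981] y [0.973  0.229  0.0298] z [ 0.2272 -0.9723  0.0542] yhead 13.246658536369452 j [-0.8793 -0.1171  0.4396  1.8428  0.1109  1.3881 -0.2308]
```

View pics/w19.png

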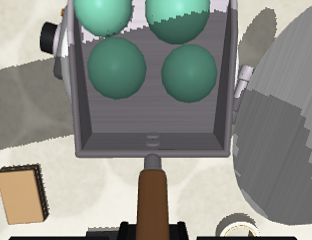

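Not slipping yet. I'll lower the force further.

```bash
python3 -m inch '[{"translation":[0,0,0],"spin":0},{"translation":[0,0,0],"spin":0}]' 1 12;  python3 -c "
from h import *
to((.443,.123,.287))
im=optics.camera('wrist'); crop(im,100,0,412,240,1,'w20')
"
```

```text
time: 18.98
ee_pos: [0.4425, 0.1194, 0.2875]
eef_rot: [0.435, 0.532, -0.443, 0.575]
ft_force: [0.3, -0.9, -4.8]
width: 0.0162
t 18.98 pos [0.4425 0.1194 0.2875] shift cm [ 0.04  0.13 -0.34] F [ 0.3 -0.9 -4.8] w 0.0162
x [ 0.0414 -0.0458 -0.9981] y [0.9729 0.2291 0.0298] z [ 0.2273 -0.9723  0.054 ] yhead 13.24946693620125 j [-0.8794 -0.1171  0.4396  1.8428  0.1108  1.3881 -0.2308]
```

View pics/w20.png

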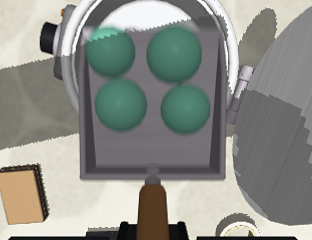

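```bash
python3 -m inch '[{"translation":[0,0,0],"spin":0},{"translation":[0,0,0],"spin":0},{"translation":[0,0,0],"spin":0}]';  python3 -c "
from h import *
to((.443,.123,.287))
im=optics.camera('wrist'); crop(im,100,0,412,240,1,'w21')
im=optics.camera('side'); crop(im,180,60,340,260,2.8,'sd21')
"
```

```text
time: 19.4
ee_pos: [0.4425, 0.1193, 0.2875]
eef_rot: [0.435, 0.532, -0.443, 0.575]
ft_force: [-0.1, 0.2, -4.3]
width: 0.0162
t 19.4 pos [0.4425 0.1193 0.2875] shift cm [ 0.03  0.14 -0.35] F [-0.1  0.2 -4.3] w 0.0162
x [ 0.0413 -0.0458 -0.9981] y [0.973  0.2289 0.0298] z [ 0.2271 -0.9724  0.054 ] yhead 13.237001842150654 j [-0.8793 -0.1172  0.4397  1.8428  0.1107  1.3881 -0.2308]
```

View pics/w21.png

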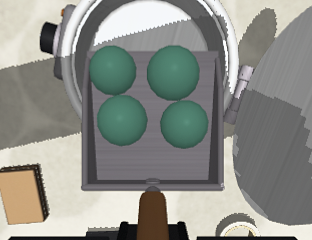

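View pics/sd21.png

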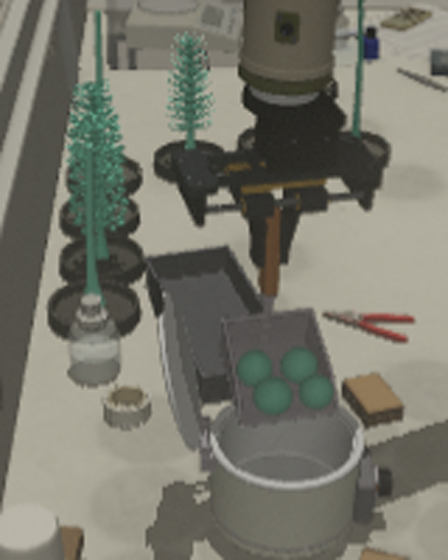

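```bash
python3 - <<'E'
from h import *
W=model("wrist"); t=np.radians(103.2);X=np.array([np.cos(t),np.sin(t)])
c=np.array([.4245,.206])
for z in (.135,.15):
    p=onz(W,(252,50),z); print(p,(p[:2]-c)@X)
    p=onz(W,(252,185),z+.07); print("back",p,(p[:2]-c)@X)
print(proj(W,[[*c,.112],[*(c-.078*X),.112],[*(c+.078*X),.112]]))
E
```

```text
[0.4223 0.217  0.135 ] 0.011181706128180926
back [0.4415 0.1266 0.205 ] -0.08121399887961696
[0.4221 0.2162 0.15  ] 0.010493398143226293
back [0.4399 0.1316 0.22  ] -0.07591559045932991
[[250.7985  64.8048]
 [250.8721 150.1265]
 [250.708  -37.6292]]
```

```bash
python3 -m inch '[{"translation":[0,0,0],"spin":0},{"translation":[0,0,0],"spin":0},{"translation":[0,0,0],"spin":0}]' 1 9;  python3 -c "
from h import *
to((.443,.123,.287))
im=optics.camera('wrist'); crop(im,100,0,412,240,1,'w22')
"
```

```text
time: 19.88
ee_pos: [0.4425, 0.1193, 0.2875]
eef_rot: [0.435, 0.532, -0.443, 0.575]
ft_force: [-0.1, -0.1, -3.9]
width: 0.0158
t 19.88 pos [0.4425 0.1193 0.2875] shift cm [ 0.03  0.14 -0.35] F [-0.1 -0.1 -3.9] w 0.0158
x [ 0.0413 -0.0458 -0.9981] y [0.973  0.2289 0.0298] z [ 0.2271 -0.9724  0.054 ] yhead 13.239661051518814 j [-0.8793 -0.1171  0.4397  1.8428  0.1107  1.3881 -0.2308]
```

View pics/w22.png

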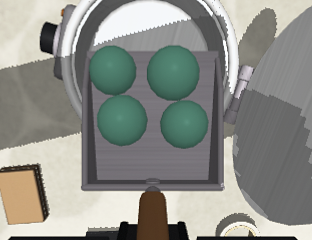

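```bash
python3 -m inch '[{"translation":[0,0,0],"spin":0},{"translation":[0,0,0],"spin":0},{"translation":[0,0,0],"spin":0}]' 1 6;  python3 -c "
from h import *
to((.443,.123,.287))
im=optics.camera('wrist'); crop(im,100,0,412,240,1,'w23')
"
```

```text
time: 20.3
ee_pos: [0.4424, 0.1193, 0.2875]
eef_rot: [0.435, 0.532, -0.443, 0.575]
ft_force: [0.4, -0.4, -5.1]
width: 0.016
t 20.3 pos [0.4424 0.1193 0.2875] shift cm [ 0.03  0.14 -0.35] F [ 0.4 -0.4 -5.1] w 0.016
x [ 0.0413 -0.0457 -0.9981] y [0.973  0.2288 0.0298] z [ 0.227  -0.9724  0.0539] yhead 13.23360884346657 j [-0.8793 -0.1172  0.4397  1.8429  0.1107  1.3881 -0.2308]
```

View pics/w23.png

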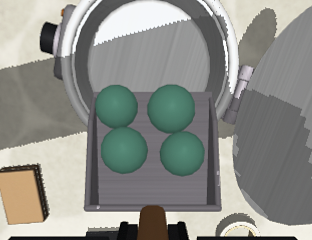

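```bash
python3 -m inch '[{"translation":[0,0,0],"spin":0},{"translation":[0,0,-0.4],"spin":0},{"translation":[0,0,-0.6],"spin":0},{"translation":[0,0,-0.7],"spin":0},{"translation":[0,0,-0.6],"spin":0},{"translation":[0,0,-0.4],"spin":0},{"translation":[0,0,0],"spin":0}]' 1 20;  python3 -c "
from h import *
to((.443,.123,.287))
im=optics.camera('wrist'); crop(im,0,0,512,384,1,'w24')
im=optics.camera('side'); crop(im,180,60,340,260,2.8,'sd24')
"
```

```text
time: 21.22
ee_pos: [0.4359, 0.1484, 0.2863]
eef_rot: [0.436, 0.533, -0.442, 0.576]
ft_force: [0.5, 0.6, -3.5]
width: 0.0162
t 21.23 pos [0.4359 0.1484 0.2863] shift cm [0.07 0.11 2.64] F [ 0.5  0.6 -3.5] w 0.0162
x [ 0.042  -0.0448 -0.9981] y [0.9727 0.23   0.0306] z [ 0.2282 -0.9722  0.0533] yhead 13.304996679939032 j [-0.9053 -0.1045  0.4071  1.8369  0.1026  1.3863 -0.2866]
```

View pics/w24.png

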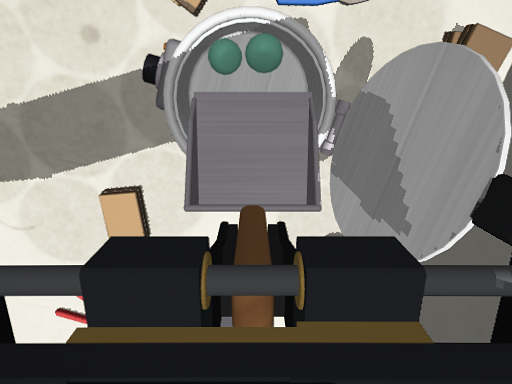

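View pics/sd24.png

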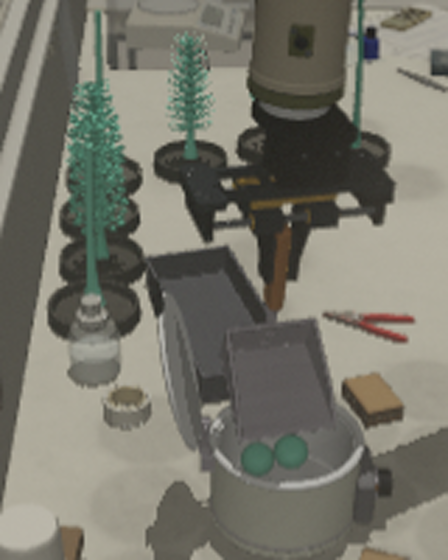

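```bash
python3 -m inch '[{"translation":[0,0,0],"spin":0},{"translation":[-1,0,0],"spin":0},{"translation":[-1.5,0,0],"spin":0},{"translation":[-1,0,1],"spin":0},{"translation":[0,0,2],"spin":0},{"translation":[0,0,3],"spin":0},{"translation":[0,0,3],"spin":0},{"translation":[0,0,3],"spin":0},{"translation":[0,0,3],"spin":0},{"translation":[0,0,2],"spin":0},{"translation":[0,0,0],"spin":0}]' 1 40;  python3 -c "
from h import *
to((.443,.123,.287))
im=optics.camera('wrist'); crop(im,0,0,512,384,1,'w25')
im=optics.camera('side'); crop(im,180,60,340,260,2.8,'sd25')
im=optics.camera('scene'); crop(im,150,60,350,310,2.3,'s25')
"
```

```text
time: 22.7
ee_pos: [0.4754, -0.0269, 0.3397]
eef_rot: [0.439, 0.53, -0.441, 0.576]
ft_force: [0.3, 0.9, -4.2]
width: 0.0157
t 22.7 pos [ 0.4754 -0.0269  0.3397] shift cm [  4.47   0.02 -15.58] F [ 0.3  0.9 -4.2] w 0.0157
x [ 0.0486 -0.0422 -0.9979] y [0.9737 0.2248 0.0379] z [ 0.2227 -0.9735  0.052 ] yhead 12.998728341860652 j [-0.7611 -0.1348  0.6299  1.7352  0.1282  1.4736  0.0823]
```

View pics/sd25.png

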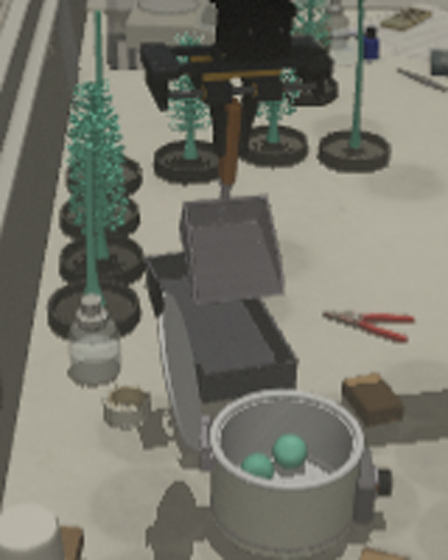

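View pics/s25.png

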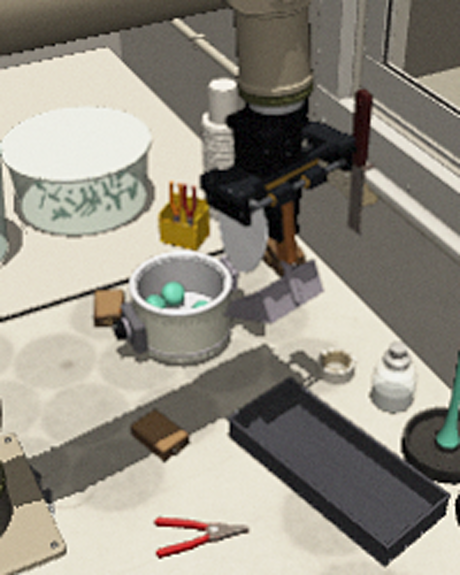

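View pics/w25.png

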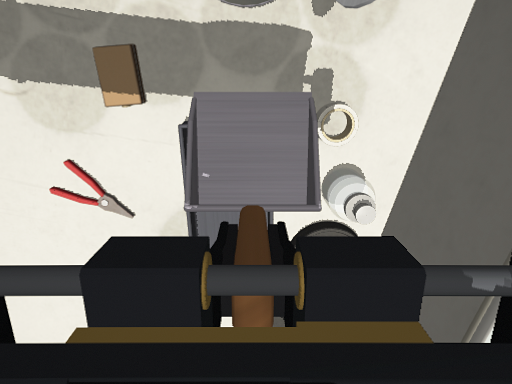

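```bash
python3 -c "
from h import *
to((.5075,-.2686,.26))"; python3 -m inch '[{"translation":[0,0,2],"spin":-1.4},{"translation":[0,-0.2,3],"spin":0},{"translation":[0.5,-0.2,3.2],"spin":0},{"translation":[1,-0.2,3.2],"spin":0},{"translation":[1,-0.2,3.2],"spin":0},{"translation":[1,-0.2,3.2],"spin":0},{"translation":[1,-0.2,3],"spin":0},{"translation":[1,-0.2,2],"spin":0},{"translation":[0.5,0,0],"spin":0},{"translation":[0,0,0],"spin":0}]'; python3 -c "
from h import *
to((.5075,-.2686,.22))
im=optics.camera('wrist'); crop(im,0,0,512,384,1,'w26')
im=optics.camera('scene'); crop(im,200,120,400,320,2.8,'s26')
"
```

```text
t 22.85 pos [ 0.4751 -0.0241  0.3391] shift cm [ 9.08 -2.74 24.1 ] F [ 0.6  0.8 -3.6] w 0.0159
x [ 0.0479 -0.042  -0.998 ] y [0.9728 0.2288 0.0371] z [ 0.2267 -0.9726  0.0518] yhead 13.233595825596796 j [-0.7628 -0.1343  0.6264  1.7363  0.1274  1.4732  0.0811]
time: 24.1
ee_pos: [0.5271, -0.243, 0.288]
eef_rot: [0.425, 0.543, -0.426, 0.585]
ft_force: [-0.1, 0.5, -3.2]
width: 0.0156
t 24.1 pos [ 0.5271 -0.243   0.288 ] shift cm [ 6.79 -2.82  1.59] F [-0.1  0.5 -3.2] w 0.0156
x [ 0.0461 -0.0377 -0.9982] y [0.9608 0.2753 0.034 ] z [ 0.2735 -0.9606  0.049 ] yhead 15.988586013994404 j [-0.4575  0.2235  0.9446  1.6    -0.1719  1.3532  0.7806]
```

View pics/w26.png

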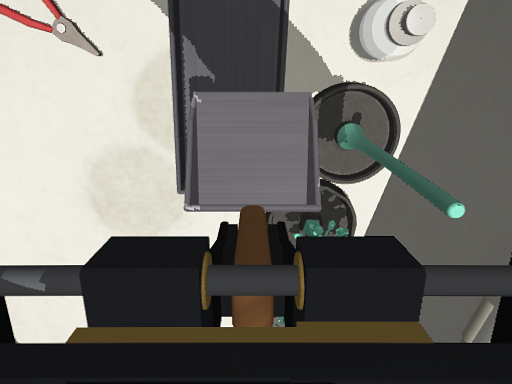

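View pics/s26.png

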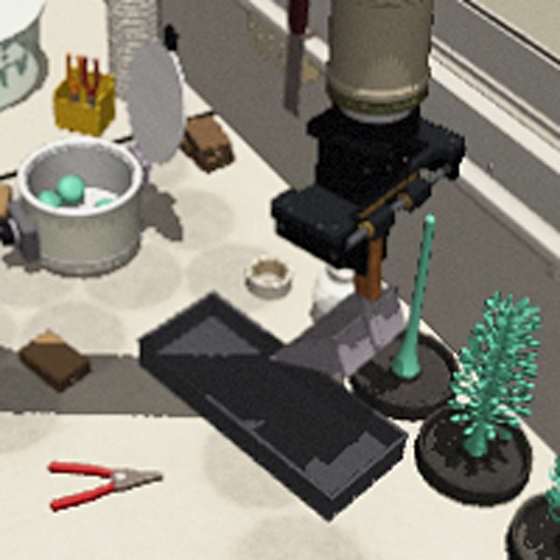

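```bash
python3 -m inch '[{"translation":[0,-1.4,0.8],"spin":1.6},{"translation":[0,-1.2,0.8],"spin":0},{"translation":[1.5,-0.2,0],"spin":0},{"translation":[2,0,0],"spin":0},{"translation":[1.5,0,0],"spin":0},{"translation":[0,0,0],"spin":0}]'; python3 -c "
from h import *
to((.5075,-.2686,.21))
im=optics.camera('wrist'); crop(im,0,0,512,384,1,'w27')
"
```

```text
time: 24.95
ee_pos: [0.5046, -0.2685, 0.2358]
eef_rot: [0.434, 0.537, -0.433, 0.579]
ft_force: [-0.9, -0.2, -3.3]
width: 0.0156
t 24.95 pos [ 0.5046 -0.2685  0.2358] shift cm [ 2.59  0.18 -0.04] F [-0.9 -0.2 -3.3] w 0.0156
x [ 0.0488 -0.0357 -0.9982] y [0.9682 0.2473 0.0385] z [ 0.2455 -0.9683  0.0466] yhead 14.330766658803164 j [-0.416   0.2345  0.9549  1.7049 -0.1946  1.2442  0.8268]
```

View pics/w27.png

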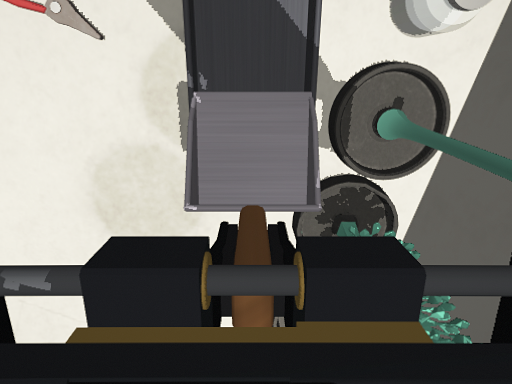

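```bash
python3 - <<'E'
from h import *
W=model("wrist"); t=np.radians(104.4);X=np.array([np.cos(t),np.sin(t)]);Y=np.array([-X[1],X[0]]);C=np.array([.4836,-.161])
for z in (.07,.08):
    for px in ((193,94),(313,94)):
        p=onz(W,px,z)[:2]-C; print(z,p@X,p@Y)
for px in ((185,209),(320,209)):
    p=onz(W,px,.16)[:2]-C; print('back',p@X,p@Y)
s=r.read_state(); p=s['ee_pos'][:2]-C; print("grip",p@X,p@Y)
E
```

```text
0.07 -0.0443781829952197 0.05387035068140466
0.07 -0.04478919661550232 -0.053757828723541214
0.08 -0.04372724920337248 0.05254702626014807
0.08 -0.04412491978081757 -0.0515871389869737
back -0.11697774265655798 0.05230649312909847
back -0.11871746245034401 -0.044079863074644954
grip -0.10962225496139259 0.006170362241214274
```

```bash
python3 -m inch '[{"translation":[1.5,-0.06,-0.07],"spin":0},{"translation":[2,-0.08,-0.09],"spin":0},{"translation":[2,-0.08,-0.09],"spin":0},{"translation":[1,-0.04,-0.05],"spin":0},{"translation":[0,0,0],"spin":0}]'; python3 - <<'E'
from h import *
to((.5046,-.2685,.165))
im=optics.camera('wrist'); crop(im,0,0,512,384,1,'w28')
im=optics.camera('side'); crop(im,180,40,340,220,3.2,'sd28')
E
```

```text
time: 25.62
ee_pos: [0.5062, -0.2688, 0.1692]
eef_rot: [0.435, 0.536, -0.432, 0.581]
ft_force: [-0.6, -0.2, -3.5]
width: 0.0161
t 25.62 pos [ 0.5062 -0.2688  0.1692] shift cm [ 0.41 -0.17 -0.09] F [-0.6 -0.2 -3.5] w 0.0161
x [ 0.0526 -0.0369 -0.9979] y [0.9678 0.2484 0.0418] z [ 0.2464 -0.968   0.0488] yhead 14.396075391610372 j [-0.3755  0.307   0.9233  1.7885 -0.2653  1.1125  0.8788]
```

View pics/w28.png

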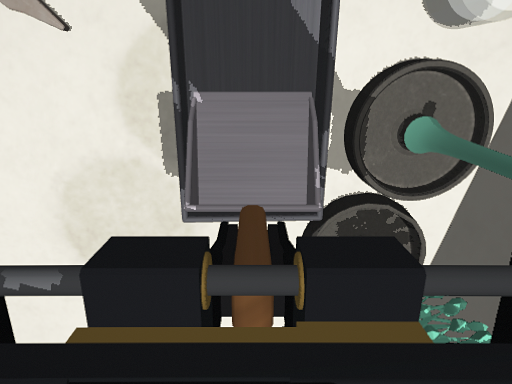

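View pics/sd28.png

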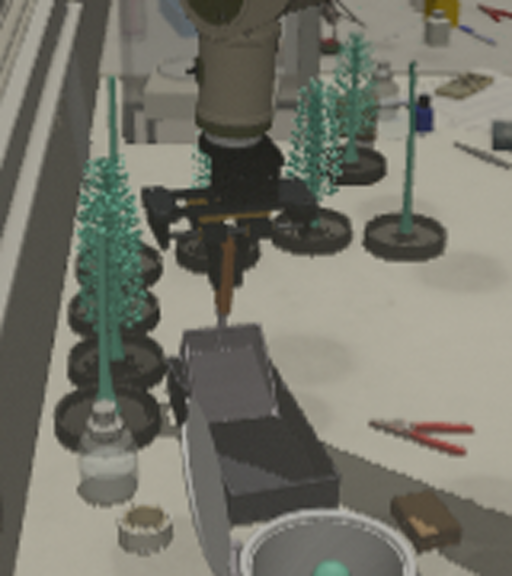

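```bash
python3 -m inch '[{"translation":[0,0,0],"spin":0},{"translation":[0.7,-0.03,-0.03],"spin":0},{"translation":[0.7,-0.03,-0.03],"spin":0},{"translation":[0.7,-0.03,-0.03],"spin":0},{"translation":[0.7,-0.03,-0.03],"spin":0},{"translation":[0,0,0],"spin":0}]' 1 12; python3 - <<'E'
from h import *
to((.5046,-.2685,.121))
im=optics.camera('wrist'); crop(im,0,0,512,384,1,'w29')
E
```

```text
time: 26.48
ee_pos: [0.5164, -0.2795, 0.1536]
eef_rot: [0.436, 0.523, -0.431, 0.592]
ft_force: [-0.1, 1.2, -2.4]
width: 0.0166
t 26.48 pos [ 0.5164 -0.2795  0.1536] shift cm [ 3.09 -1.07 -1.59] F [-0.1  1.2 -2.4] w 0.0166
x [ 0.0806 -0.0542 -0.9953] y [0.9666 0.2479 0.0648] z [ 0.2432 -0.9673  0.0724] yhead 14.385960176531405 j [-0.3504  0.3359  0.9108  1.7986 -0.2965  1.0512  0.9058]
```

View pics/w29.png

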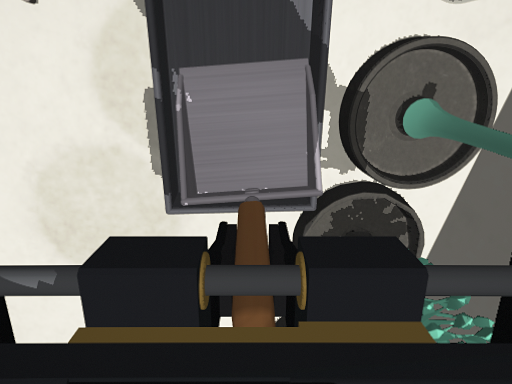

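```bash
python3 -m inch '[{"translation":[0,-0.5,-0.6],"spin":0},{"translation":[0,-0.5,-0.5],"spin":0},{"translation":[0,0,0],"spin":0}]' 1 12; python3 - <<'E'
from h import *
to((.5046,-.2685,.121))
im=optics.camera('wrist'); crop(im,0,0,512,384,1,'w30')
im=optics.camera('side'); crop(im,180,40,340,220,3.2,'sd30')
E
```

```text
time: 26.9
ee_pos: [0.5043, -0.2714, 0.1536]
eef_rot: [0.437, 0.522, -0.431, 0.593]
ft_force: [-0.8, -0.3, -0.0]
width: 0.016
t 26.9 pos [ 0.5043 -0.2714  0.1536] shift cm [ 3.23 -0.12 -0.51] F [-0.8 -0.3 -0. ] w 0.016
x [ 0.0841 -0.0552 -0.9949] y [0.9664 0.2477 0.068 ] z [ 0.2427 -0.9673  0.0741] yhead 14.376911780975961 j [-0.3868  0.2931  0.9263  1.8391 -0.2631  1.0355  0.88  ]
```

View pics/w30.png

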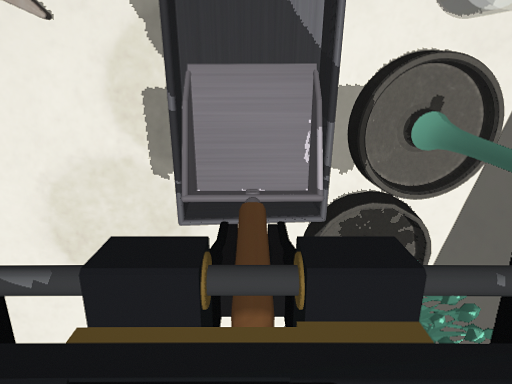

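View pics/sd30.png

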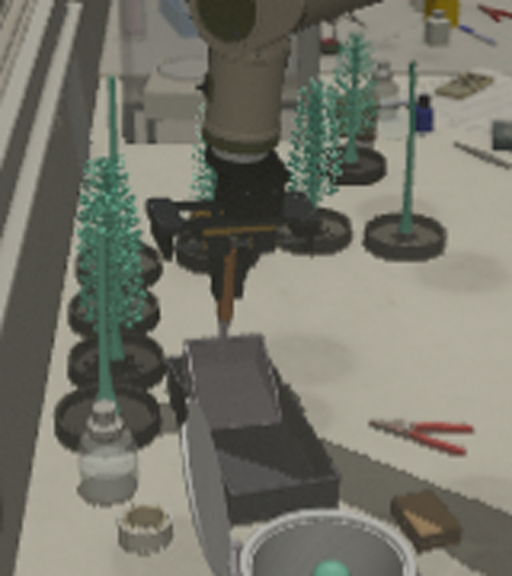

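```bash
python3 -m inch '[{"translation":[0,0,0],"spin":0},{"translation":[0.6,-0.1,-0.05],"spin":0},{"translation":[0.6,-0.1,-0.05],"spin":0},{"translation":[0.6,-0.1,-0.05],"spin":0},{"translation":[0,0,0],"spin":0}]' 1 7; python3 - <<'E'
from h import *
to((.5046,-.2685,.121))
im=optics.camera('wrist'); crop(im,0,0,512,384,1,'w31')
E
```

```text
time: 27.62
ee_pos: [0.5039, -0.2728, 0.1348]
eef_rot: [0.436, 0.521, -0.431, 0.594]
ft_force: [0.6, -0.2, -1.4]
width: 0.0158
t 27.62 pos [ 0.5039 -0.2728  0.1348] shift cm [ 1.35  0.08 -0.5 ] F [ 0.6 -0.2 -1.4] w 0.0158
x [ 0.0859 -0.0574 -0.9947] y [0.9664 0.2477 0.0691] z [ 0.2424 -0.9671  0.0767] yhead 14.378342482798715 j [-0.3691  0.3177  0.9124  1.8594 -0.2882  0.9967  0.9004]
```

View pics/w31.png

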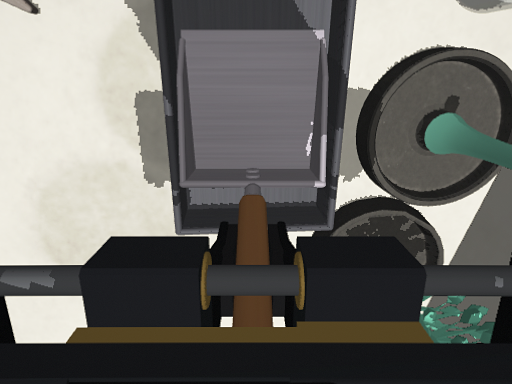

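Working well. I'll keep going down.

```bash
python3 -m inch '[{"translation":[0.5,-0.05,-0.05],"spin":0},{"translation":[0.5,-0.05,-0.05],"spin":0},{"translation":[0.4,-0.05,0],"spin":0},{"translation":[0,0,0],"spin":0}]' 1 7; python3 - <<'E'
from h import *
to((.5046,-.2685,.121))
im=optics.camera('wrist'); crop(im,0,0,512,384,1,'w32')
im=optics.camera('side'); crop(im,180,40,340,220,3.2,'sd32')
E
```

```text
time: 28.18
ee_pos: [0.5046, -0.2731, 0.1208]
eef_rot: [0.436, 0.52, -0.43, 0.595]
ft_force: [-0.5, -0.8, 1.6]
width: 0.0161
t 28.18 pos [ 0.5046 -0.2731  0.1208] shift cm [-0.05  0.12 -0.44] F [-0.5 -0.8  1.6] w 0.0161
x [ 0.0884 -0.0579 -0.9944] y [0.966  0.2485 0.0714] z [ 0.243  -0.9669  0.0779] yhead 14.427032051647341 j [-0.3549  0.3376  0.8996  1.8726 -0.3101  0.968   0.9171]
```

View pics/w32.png

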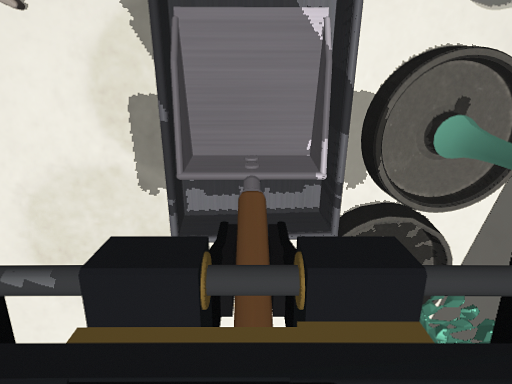

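View pics/sd32.png

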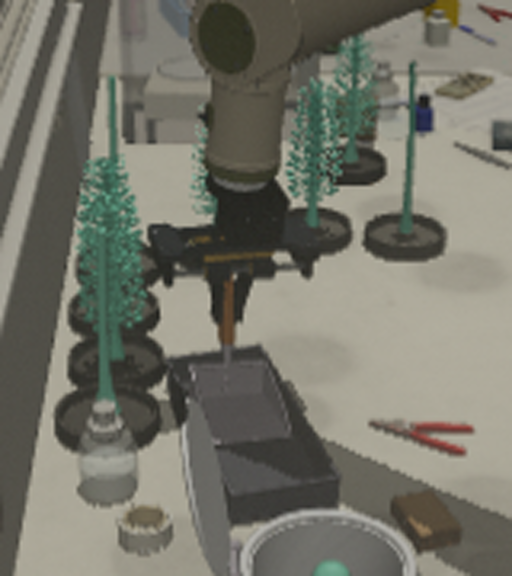

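```bash
python3 -m inch '[{"translation":[0.3,0,0],"spin":0},{"translation":[0.2,0,0],"spin":0},{"translation":[0,0,0],"spin":0}]' 1 4; python3 -m inch '[{"translation":[0,0,0],"spin":0},{"translation":[0,0,0],"spin":0},{"translation":[0,0,0],"spin":0},{"translation":[0,0,0],"spin":0}]' 0.4; python3 - <<'E'
from h import *
to((.5046,-.2685,.121))
im=optics.camera('wrist'); crop(im,0,0,512,384,1,'w33')
im=optics.camera('side'); crop(im,180,40,340,220,3.2,'sd33')
E
```

```text
time: 28.65
ee_pos: [0.5065, -0.2731, 0.1165]
eef_rot: [0.437, 0.519, -0.43, 0.596]
ft_force: [0.2, -0.3, 2.1]
width: 0.0172
time: 29.15
ee_pos: [0.5051, -0.2723, 0.1152]
eef_rot: [0.437, 0.521, -0.43, 0.594]
ft_force: [-1.7, -0.6, -1.1]
width: 0.0477
t 29.15 pos [ 0.5051 -0.2723  0.1152] shift cm [-0.6   0.09 -0.33] F [-1.7 -0.6 -1.1] w 0.0477
x [ 0.0881 -0.0561 -0.9945] y [0.9659 0.2489 0.0715] z [ 0.2435 -0.9669  0.0762] yhead 14.447781081883921 j [-0.349   0.3462  0.8932  1.8765 -0.3201  0.9592  0.9234]
```

View pics/w33.png

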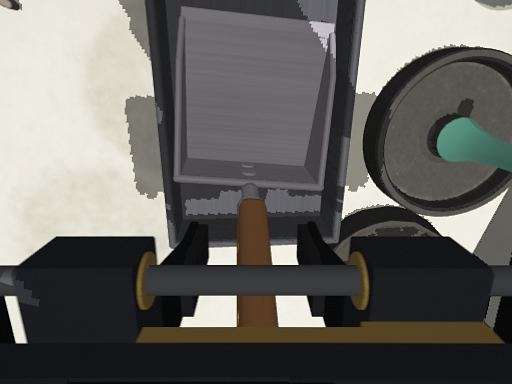

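View pics/sd33.png

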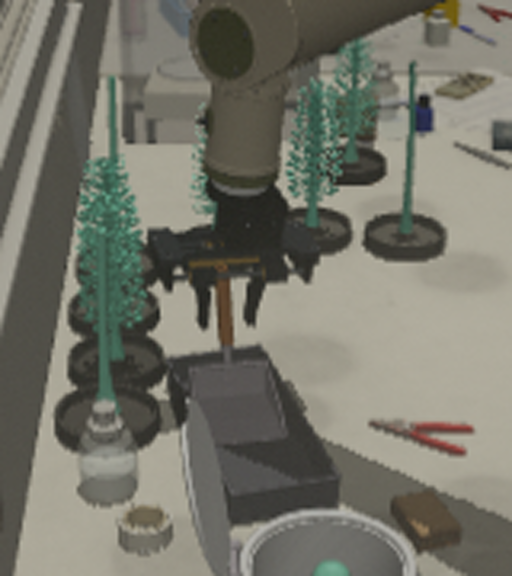

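```bash
python3 -m inch '[{"translation":[-1.5,0.1,0.1],"spin":0},{"translation":[-3,0.2,0.2],"spin":0},{"translation":[-4,0.3,0.3],"spin":0},{"translation":[-4,0.3,0.3],"spin":0},{"translation":[-4,0.3,0.3],"spin":0},{"translation":[0,0,-4],"spin":0},{"translation":[0,0,-4],"spin":0},{"translation":[0,0,-4],"spin":0},{"translation":[0,0,0],"spin":0}]' 0.4; python3 - <<'E'
from h import *
to((.5046,-.2685,.121))
im=optics.camera('wrist'); crop(im,0,0,512,384,1,'w34'); np.save('w34.npy',model('wrist')[2])
im=optics.camera('side'); crop(im,180,60,340,260,2.8,'sd34')
im=optics.camera('scene'); crop(im,150,60,370,310,2.3,'s34')
E
```

```text
time: 30.38
ee_pos: [0.4747, -0.1562, 0.2852]
eef_rot: [0.44, 0.517, -0.431, 0.595]
ft_force: [0.8, -0.2, 0.1]
width: 0.0522
t 30.38 pos [ 0.4747 -0.1562  0.2852] shift cm [17.25 -1.1  10.29] F [ 0.8 -0.2  0.1] w 0.0522
x [ 0.0947 -0.0579 -0.9938] y [0.9673 0.2412 0.0781] z [ 0.2352 -0.9687  0.0788] yhead 14.000940560232797 j [-0.7033 -0.1401  0.8426  1.8334  0.1541  1.3019  0.3474]
```

View pics/w34.png

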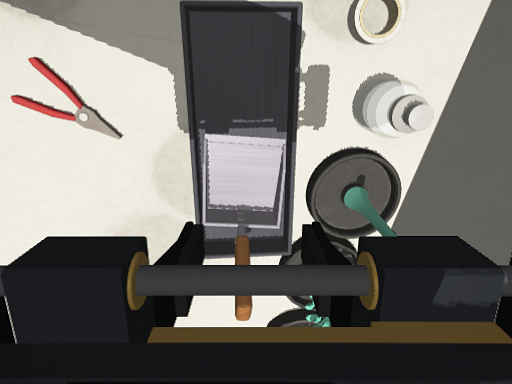

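View pics/sd34.png

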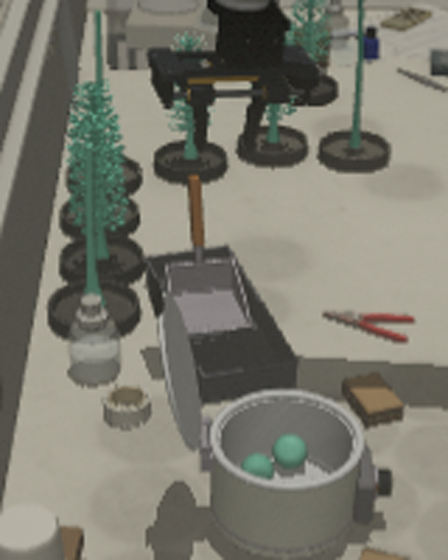

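View pics/s34.png

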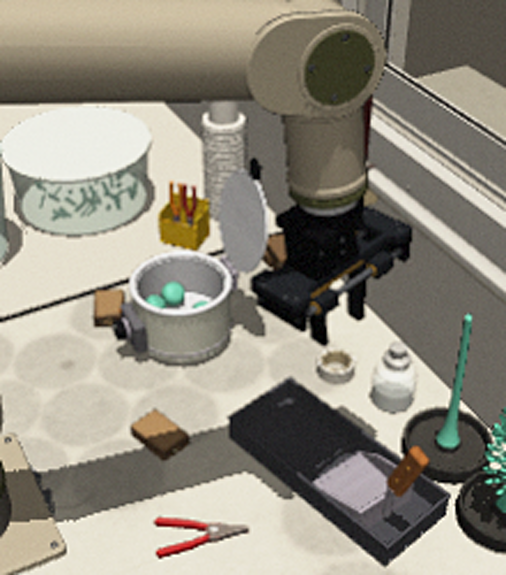

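```bash
python3 - <<'E'
from h import *
K,d,_=model('wrist'); W=(K,d,np.load('w34.npy')); S=model('scene');D=model("side")
for p in ((490,10),(450,110),(410,200)): print("wall W",onz(W,p,0))
c=lambda p:(p[0]/2.3+150-.3,p[1]/2.3+60-.3)
e=lambda p:(p[0]/2.8+180-.3,p[1]/2.8+60-.3)
print("knife hang: S0 bottom"); print(tri(S,(305,160),D,(178,205)),tri(S,(307,100),D,(172,128)))
print("block near lid", onz(S,c((275,255)),.02), "tape",onz(S,c((337,362)),.024),onz(D,e((127,405)),.024))
print("spray S base", onz(S,(247,160),0))
print("lid tab", tri(S,c((256,168)),D,e((165,295))))
for p in ((231,215),(268,215),(248,168),(235,272)): print("lid edge at hinge plane? ",c(p))
E
python3 -c "
from h import *
im=cv2.imread('pics/scene0.png')[:,:,::-1]; crop(im,210,80,330,200,5,'lid'); im=cv2.imread('pics/side0.png')[:,:,::-1]; crop(im,150,110,290,260,4,'lid2')"
```

```text
wall W [0.7369 0.053  0.    ]
wall W [ 0.7427 -0.0659  0.    ]
wall W [ 0.7427 -0.1979  0.    ]
knife hang: S0 bottom
(array([0.7259, 0.1666, 0.1298]), np.float64(0.004982105577184359)) (array([0.7137, 0.1664, 0.3772]), np.float64(0.005659311741328689))
block near lid [0.6528 0.3038 0.02  ] tape [0.5976 0.0091 0.024 ] [0.5952 0.0318 0.024 ]
spray S base [0.6195 0.4418 0.    ]
lid tab (array([0.5495, 0.1941, 0.2812]), np.float64(0.011745844046248798))
lid edge at hinge plane?  (250.13478260869564, 153.1782608695652)
lid edge at hinge plane?  (266.2217391304348, 153.1782608695652)
lid edge at hinge plane?  (257.52608695652174, 132.74347826086955)
lid edge at hinge plane?  (251.87391304347824, 177.9608695652174)
```

View pics/lid.png

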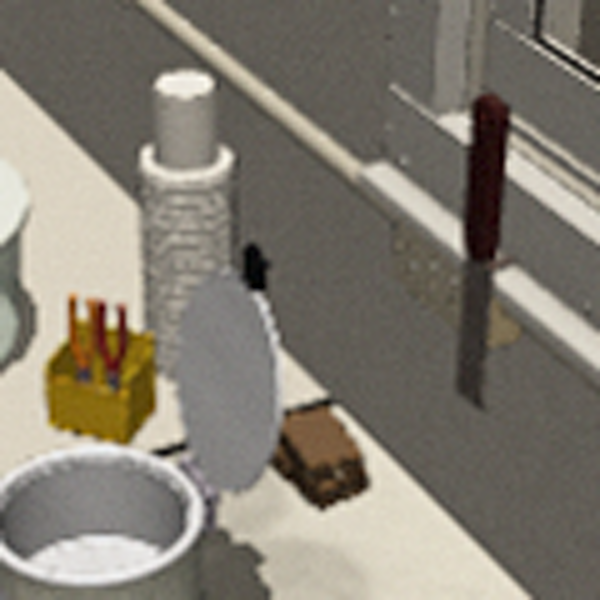

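View pics/lid2.png

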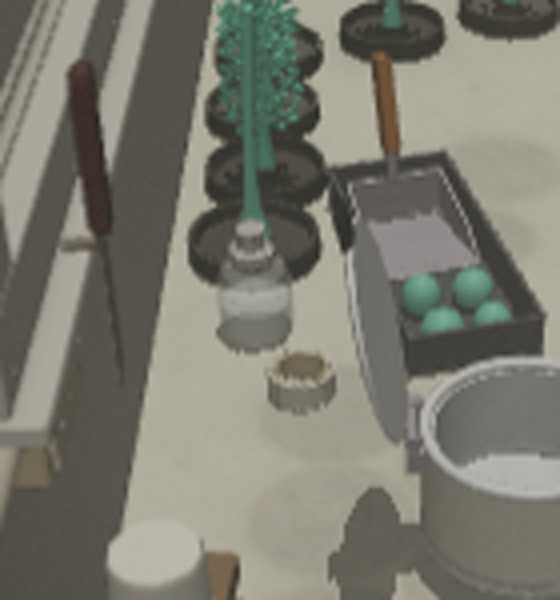

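```bash
python3 -m inch '[{"translation":[-5,0,0],"spin":0},{"translation":[-5,0,0],"spin":0},{"translation":[-4,0,0],"spin":0},{"translation":[0,0,0],"spin":-10},{"translation":[0,0,0],"spin":-10},{"translation":[0,0,0],"spin":-10},{"translation":[0,0,0],"spin":-10},{"translation":[0,0,0],"spin":-10},{"translation":[0,0,0],"spin":-10},{"translation":[0,0,0],"spin":-10},{"translation":[0,0,0],"spin":-6},{"translation":[0,0,0],"spin":0}]' 1 10; python3 - <<'E'
from h import *
to((.63,.20,.42))
E
```

```text
time: 32.02
ee_pos: [0.4602, -0.1691, 0.4313]
eef_rot: [-0.025, 0.674, -0.024, 0.738]
ft_force: [0.5, -0.9, 0.2]
width: 0.0009
t 32.02 pos [ 0.4602 -0.1691  0.4313] shift cm [ 0.08 36.95 16.94] F [ 0.5 -0.9  0.2] w 0.0009
x [ 0.0896 -0.0695 -0.9936] y [ 0.0028  0.9976 -0.0695] z [0.996  0.0034 0.0895] yhead 89.8384236430612 j [-0.9414 -0.273   0.9475  1.567   0.2911  1.6408  1.6036]
```

```bash
python3 -m inch '[{"translation":[0,3,1.5],"spin":0},{"translation":[0,5,2.3],"spin":0},{"translation":[0,5,2.3],"spin":0},{"translation":[0,5,2.3],"spin":0},{"translation":[0,5,2.3],"spin":0},{"translation":[0,5,2.3],"spin":0},{"translation":[0,4,2],"spin":0},{"translation":[0,2,1],"spin":0},{"translation":[0,0,0],"spin":0}]'; python3 - <<'E'
from h import *
to((.63,.20,.42))
im=optics.camera('wrist'); crop(im,0,0,512,384,1,'w35')
E
```

```text
time: 33.15
ee_pos: [0.635, 0.1718, 0.4208]
eef_rot: [-0.012, 0.673, -0.039, 0.738]
ft_force: [0.2, -0.1, -0.1]
width: 0.0004
t 33.15 pos [0.635  0.1718 0.4208] shift cm [-0.17  2.8  -0.6 ] F [ 0.2 -0.1 -0.1] w 0.0004
x [ 0.09   -0.0742 -0.9932] y [ 0.0409  0.9967 -0.0708] z [ 0.9951 -0.0342  0.0927] yhead 87.65110916379653 j [-0.9658  0.4342  0.9138  1.1199 -0.2565  1.6577  1.3858]
```

View pics/w35.png

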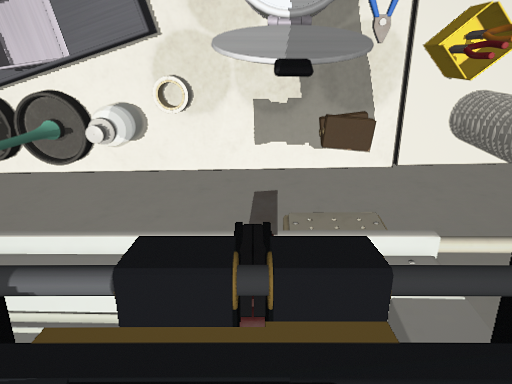

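```bash
python3 - <<'E'
from h import *
W=model('wrist')
for z in (.2,.25,.3,.35): print("sill edge",z,onz(W,(200,236),z))
for p in ((275,67),(312,67),(293,75),(293,60)): print("tab",onz(W,p,.293))
print("lid L/R",onz(W,(212,45),.205),onz(W,(373,45),.205))
print("block",onz(W,(321,130),.03),onz(W,(375,115),.03), "knife tip",onz(W,(265,192),.13))
print("wall",onz(W,(300,165),0))
E
```

```text
sill edge 0.2 [0.7519 0.0836 0.2   ]
sill edge 0.25 [0.7226 0.0975 0.25  ]
sill edge 0.3 [0.6933 0.1115 0.3   ]
sill edge 0.35 [0.664  0.1254 0.35  ]
tab [0.552  0.1816 0.293 ]
tab [0.5531 0.2091 0.293 ]
tab [0.5582 0.1951 0.293 ]
tab [0.5477 0.195  0.293 ]
lid L/R [0.5325 0.1192 0.205 ] [0.5394 0.2748 0.205 ]
block [0.6589 0.2509 0.03  ] [0.6378 0.3322 0.03  ] knife tip [0.7224 0.1637 0.13  ]
wall [0.7265 0.2205 0.    ]
```

```bash
python3 -c "
from h import *
to((.622,.195,.265))"; python3 -m inch '[{"translation":[0,1.8,-1],"spin":0},{"translation":[2.5,0.3,-0.3],"spin":0},{"translation":[2.5,0.3,-0.3],"spin":0},{"translation":[2.5,0.2,-0.3],"spin":0},{"translation":[2.5,0.2,-0.3],"spin":0},{"translation":[2.5,0.2,-0.3],"spin":0},{"translation":[0,0,0],"spin":0}]'; python3 - <<'E'
from h import *
to((.622,.195,.265))
im=optics.camera('wrist'); crop(im,0,0,512,384,1,'w36')
im=optics.camera('scene'); crop(im,180,50,340,230,3,'s36')
E
```

```text
t 33.2 pos [0.6347 0.1705 0.4212] shift cm [15.22  3.49 -2.8 ] F [-0.3  0.7  0.4] w 0.0003
x [ 0.0901 -0.0741 -0.9932] y [ 0.042   0.9966 -0.0706] z [ 0.995  -0.0353  0.0929] yhead 87.58918711309647 j [-0.9658  0.4324  0.9148  1.1214 -0.2556  1.6576  1.3862]
time: 34.08
ee_pos: [0.622, 0.1782, 0.2936]
eef_rot: [-0.003, 0.671, -0.047, 0.74]
ft_force: [0.1, -0.2, 0.9]
width: 0.0006
t 34.08 pos [0.622  0.1782 0.2936] shift cm [ 2.71  1.86 -0.38] F [ 0.1 -0.2  0.9] w 0.0006
x [ 0.0938 -0.0731 -0.9929] y [ 0.0658  0.9956 -0.0671] z [ 0.9934 -0.0591  0.0982] yhead 86.21621486216952 j [-1.0647  0.4081  0.9075  1.421  -0.2307  1.3857  1.3306]
```

View pics/w36.png

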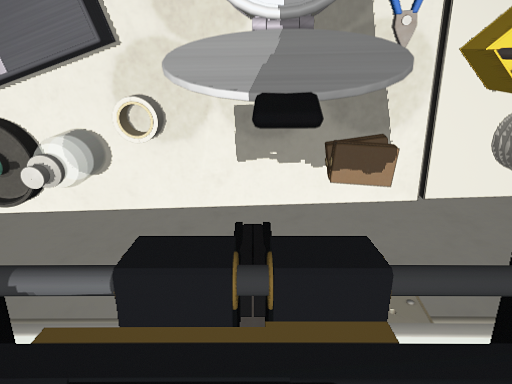

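View pics/s36.png

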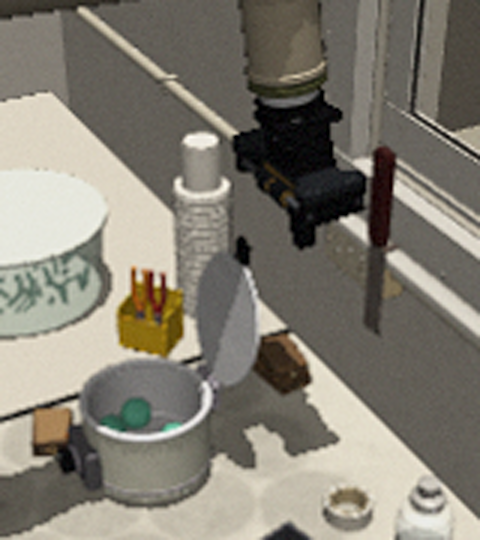

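```bash
python3 -m inch '[{"translation":[1.4,1,-0.1],"spin":0},{"translation":[1.4,0.8,-0.2],"spin":0},{"translation":[0.3,0.2,0],"spin":0},{"translation":[0,0,0],"spin":0}]'; python3 - <<'E'
from h import *
to((.55,.195,.265))
im=optics.camera('wrist'); crop(im,0,0,512,384,1,'w37')
E
```

```text
time: 34.67
ee_pos: [0.6253, 0.1979, 0.2631]
eef_rot: [-0.002, 0.669, -0.046, 0.741]
ft_force: [0.5, 0.2, -0.8]
width: -0.0
t 34.67 pos [0.6253 0.1979 0.2631] shift cm [-0.91 -0.8  -7.44] F [ 0.5  0.2 -0.8] w -0.0
x [ 0.0994 -0.071  -0.9925] y [ 0.0658  0.9957 -0.0647] z [ 0.9929 -0.0589  0.1036] yhead 86.21970840643715 j [-1.0739  0.441   0.8901  1.4476 -0.2523  1.33    1.3124]
```

View pics/w37.png

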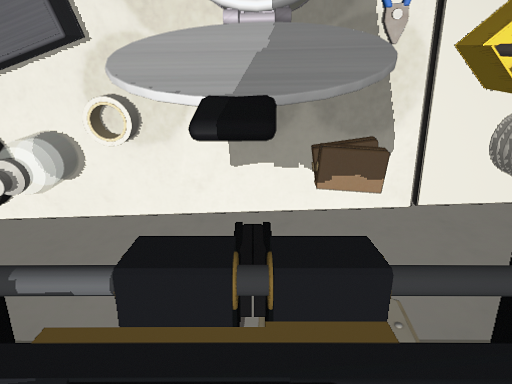

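```bash
python3 -m inch '[{"translation":[-0.1,-0.4,-1],"spin":0},{"translation":[-0.15,-0.3,-1.5],"spin":0},{"translation":[-0.15,-0.1,-1.5],"spin":0},{"translation":[-0.1,0,-1],"spin":0},{"translation":[-0.1,0,-1],"spin":0},{"translation":[-0.1,0,-1],"spin":0},{"translation":[-0.1,0,-1],"spin":0},{"translation":[0,0,0],"spin":0}]'; python3 - <<'E'
from h import *
to((.50,.195,.265))
im=optics.camera('scene'); crop(im,180,50,340,230,3,'s38')
im=optics.camera('wrist'); crop(im,0,0,512,384,1,'w38')
E
```

```text
time: 35.72
ee_pos: [0.5404, 0.1931, 0.2649]
eef_rot: [-0.001, 0.669, -0.046, 0.742]
ft_force: [0.2, 0.6, -0.4]
width: 0.0008
t 35.73 pos [0.5404 0.1931 0.2649] shift cm [-0.43 -0.08 -4.02] F [ 0.2  0.6 -0.4] w 0.0008
x [ 0.101  -0.0694 -0.9925] y [ 0.0679  0.9957 -0.0628] z [ 0.9926 -0.061   0.1053] yhead 86.10036293939966 j [-1.3023  0.2056  0.9447  1.6662 -0.0672  1.2849  1.1493]
```

View pics/s38.png

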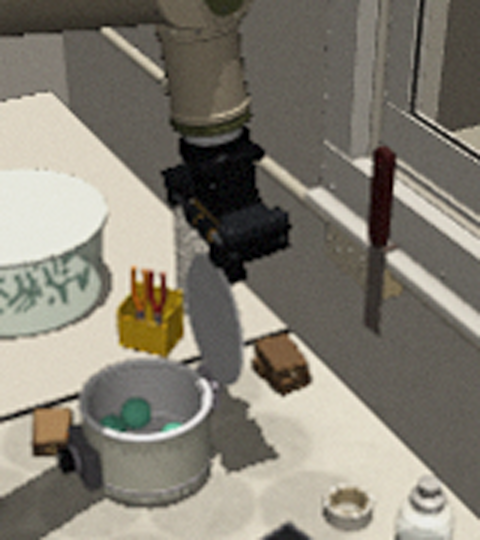

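View pics/w38.png

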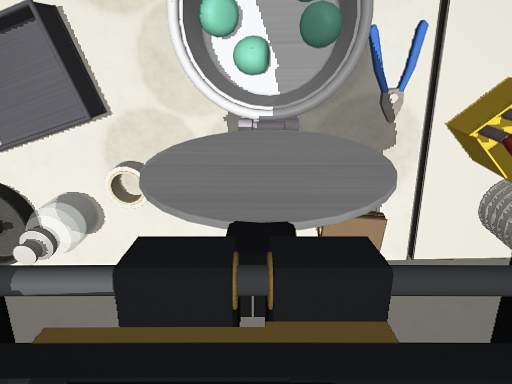

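```bash
python3 -m inch '[{"translation":[-0.08,0,-0.8],"spin":0},{"translation":[-0.08,0,-0.8],"spin":0},{"translation":[-0.08,0,-0.8],"spin":0},{"translation":[-0.08,0,-0.8],"spin":0},{"translation":[-0.08,0,-0.8],"spin":0},{"translation":[-0.08,0,-0.8],"spin":0},{"translation":[-0.08,0,-0.8],"spin":0},{"translation":[0,0,0],"spin":0}]'; python3 - <<'E'
from h import *
to((.50,.195,.265))
im=optics.camera('scene'); crop(im,180,50,340,230,3,'s39')
im=optics.camera('wrist'); crop(im,0,0,512,384,1,'w39')
E
```

```text
time: 36.83
ee_pos: [0.4811, 0.1967, 0.2644]
eef_rot: [-0.001, 0.669, -0.047, 0.742]
ft_force: [0.1, 0.1, -0.1]
width: 0.0006
t 36.83 pos [0.4811 0.1967 0.2644] shift cm [ 0.14 -0.05  1.9 ] F [ 0.1  0.1 -0.1] w 0.0006
x [ 0.1014 -0.0703 -0.9924] y [ 0.0687  0.9956 -0.0635] z [ 0.9925 -0.0618  0.1058] yhead 86.05156572220284 j [-1.4406  0.0091  0.9131  1.7923  0.109   1.2927  0.9503]
```

View pics/s39.png

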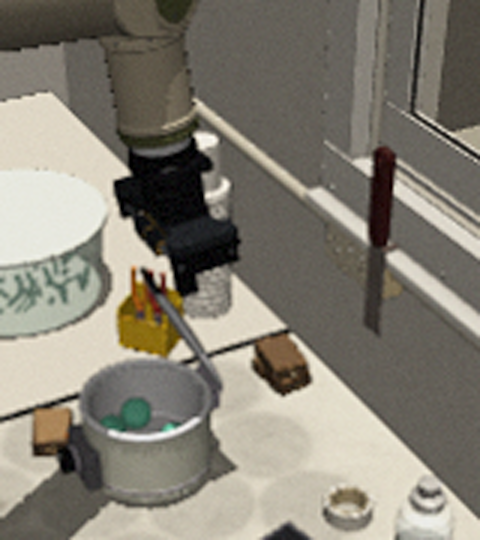

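View pics/w39.png

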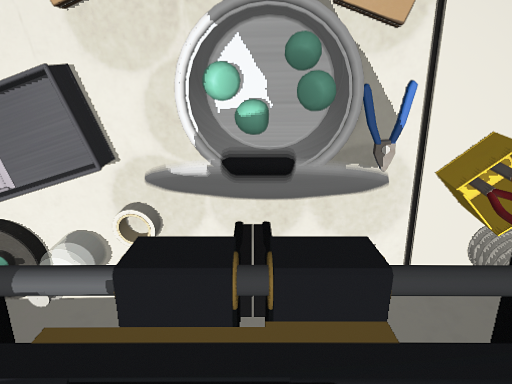

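The wrist view shows all four lumps in the pot, and the lid is falling shut. I'll back off upward and let it close.

```bash
python3 -m inch '[{"translation":[-3,0,0],"spin":0},{"translation":[-4,0,0],"spin":0},{"translation":[-4,0,0],"spin":0},{"translation":[-3,0,0],"spin":0},{"translation":[0,0,0],"spin":0},{"translation":[0,0,0],"spin":0},{"translation":[0,0,0],"spin":0},{"translation":[0,0,0],"spin":0},{"translation":[0,0,0],"spin":0},{"translation":[0,0,0],"spin":0},{"translation":[0,0,0],"spin":0},{"translation":[0,0,0],"spin":0},{"translation":[0,0,0],"spin":0},{"translation":[0,0,0],"spin":0}]'; python3 - <<'E'
from h import *
to((.50,.195,.265))
im=optics.camera('scene'); crop(im,150,60,370,310,2.3,'s40')
im=optics.camera('side'); crop(im,180,60,340,260,2.8,'sd40')
E
```

```text
time: 38.67
ee_pos: [0.4676, 0.2052, 0.4045]
eef_rot: [-0.001, 0.669, -0.05, 0.741]
ft_force: [0.0, 0.0, -0.5]
width: 0.0003
t 38.67 pos [0.4676 0.2052 0.4045] shift cm [14.24  0.18  1.83] F [ 0.   0.  -0.5] w 0.0003
x [ 0.0994 -0.0763 -0.9921] y [ 0.0727  0.995  -0.0692] z [ 0.9924 -0.0652  0.1044] yhead 85.82204520710901 j [-1.479  -0.0603  0.8692  1.5448  0.1658  1.5972  0.8993]
```

View pics/s40.png

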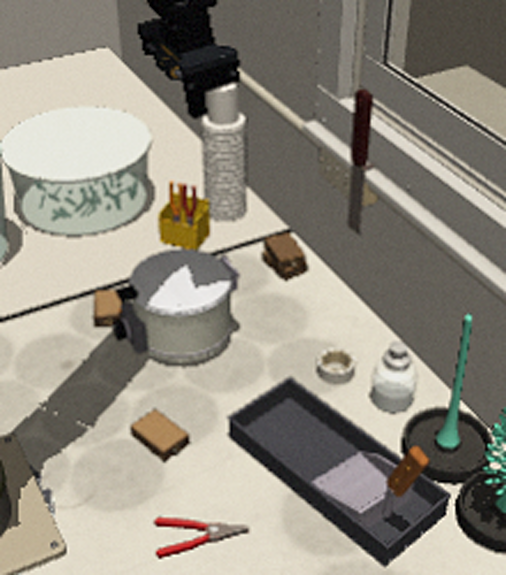

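View pics/sd40.png

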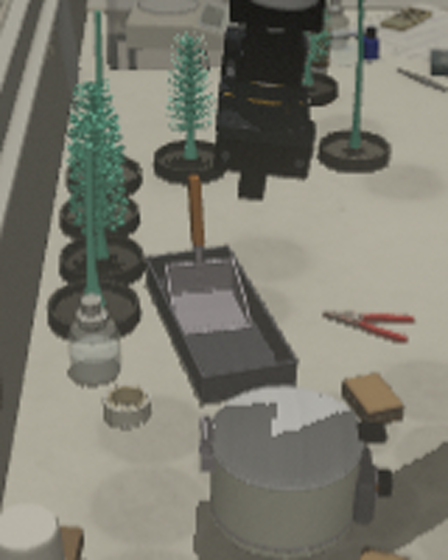

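```bash
python3 -m inch '[{"translation":[0,0,0],"spin":0},{"translation":[0,0,0],"spin":0},{"translation":[0,0,0],"spin":0},{"translation":[0,0,0],"spin":0},{"translation":[0,0,0],"spin":0},{"translation":[0,0,0],"spin":0},{"translation":[0,0,0],"spin":0},{"translation":[0,0,0],"spin":0}]'; python3 - <<'E'
from h import *
a=cv2.imread('pics/sd40.png')
im=optics.camera('side'); crop(im,180,60,340,260,2.8,'sd41'); b=cv2.imread('pics/sd41.png')
print(np.abs(a.astype(int)-b)[370:560].mean(), np.abs(a.astype(int)-b)[250:400].mean())
crop(im,245,185,325,265,7,'sd41z')
S=model('scene');D=model('side')
E
```

```text
time: 39.78
ee_pos: [0.4676, 0.2052, 0.4045]
eef_rot: [-0.001, 0.669, -0.05, 0.741]
ft_force: [0.3, 0.1, 0.1]
width: 0.0003
0.6650493421052631 0.6781795634920635
```

View pics/sd41z.png

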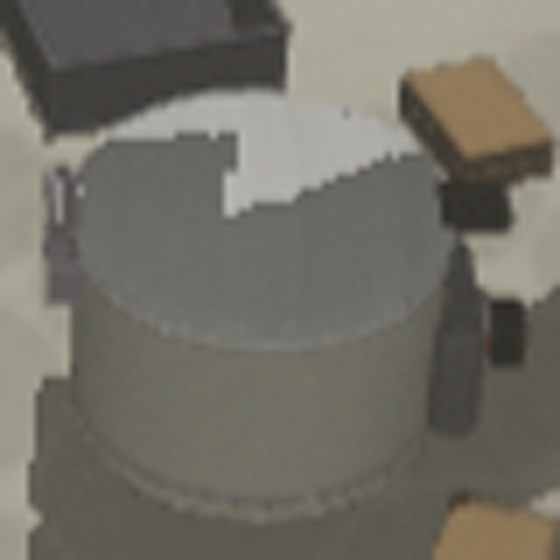

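The lid sits flush on the rim and doesn't move between pictures. The scoop stands in the tray, and the robot is touching nothing. I'm handing the job in.

```bash
python3 -c "
from bench import close_job
print(close_job())"
```

```text
the job is handed in; nothing more can be done
None
```

The job is done and handed in at about 40 s of the 64 s allowed; `close_job()` gave no verdict.

- **Wax:** I gripped the scoop by its handle, pushed it along the tray to the end wall, and all four lumps rode up onto the pan. Over the pot I eased the grip so the nose dropped and the wax slid out. The wrist camera then showed four lumps in the pot and none on the bench or in the tray. The fingers never touched the wax.
- **Scoop:** I lowered it back into the tray nose first and let it level out against the floor before releasing it. It stands upright on its underside, turned a few degrees from straight.
- **Lid:** I pushed the tab from behind until the lid fell shut. It lies flush on the rim and did not change between two side pictures about 1 s apart.
- **Bystanders:** The mould, tape, bottle, cutters and holder look unmoved in the last pictures, though I did not measure their positions again.

**Forces and drift:** The highest wrist force I read was about 58 N, when I pressed the scoop down to tilt its nose up; I read forces only between moves. The tool drifted up to about 0.12 rad off vertical. While I was setting the scoop down it also slid about 1 cm sideways, towards the tray wall, and I corrected that before releasing it.

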